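# Make up a slide-mailer pack and hold it in the banding press

## Robot

A 7-joint arm with a two-finger parallel gripper is mounted at the origin on a cart in front of the work surface, level with it; the furniture and walls round the work are solid. World frame = base frame: x ahead of the robot, y to its left, z up, the work surface at z = 0. Lengths are in m, angles in rad, forces in N, time in s.
With the tool pointing down it reaches from about 0.425 to 0.875 m from the base axis. Payload 9.9 kg.
Tool frame: the origin (TCP) lies midway between the tips of the shut fingers; the grasp point (between the pads) lies env.tcp_to_grasp behind it (env.tcp_to_grasp is the distance from the TCP to the grasp point, in m); z points along the fingers, y is the direction in which the jaws open and shut (so a half turn about z gives the same grasp; the last joint's range is limited). The gripper opens to 85 mm and grips with 20 to 120 N. Pads are 22 mm wide; open, the fingers measure 114 mm over their backs; the gripper's body (76 mm by 85 mm) begins 54 mm behind the grasp point. The pads swing forward as they close: fully open they stand 13 mm farther back than shut.
Start: joints at [1.054, 0.576, 0.025, 1.437, -0.015, 1.129, -0.057], TCP at [0.283, -0.613, 0.203] pointing down, gripper open.
Joint ranges: [-2.76, 2.76], [-0.34, 2.15], [-1.52, 1.57], [0.19, 2.46], [-1.09, 4.23], [0.17, 1.99], [-2.82, 2.82]. Speed limits (rad/s): [2.22, 2.22, 3.01, 3.01, 3.14, 3.14, 3.14].

## Interface

Orientations are given as [roll, pitch, yaw] about the fixed x, y, z axes, in that order (R = Rz(yaw) Ry(pitch) Rx(roll)).
In Python, from bench import sensors, optics, env gives the robot as it stands. The module is installed in compiled form; this text tells all that it offers.
- The arm moves only by the shell command python3 -m creep 'ROWS' [FORCE]. ROWS is JSON, one flat list of numbers, 7 for each row, row after row: the opening in per cent of the stroke, from 0 (shut) to 100 (fully open), then the shift along the tool's x, y, z in units of 25 mm (1.0 is 25 mm), then the turn, a rotation vector about the tool's x, y, z in rad. In form: [grip, x, y, z, wx, wy, wz, grip, x, y, z, wx, wy, wz, ...]. A call has 1 to 10 rows; each row shifts and turns the commanded pose from where the row before left it, along the tool's axes as they then stand; what a row does not reach is not made up. A row lasts 1/12 s, in which the tool goes at most 41.7 mm and 7.16 degrees, less where a joint would pass 70% of its speed; a pose out of reach is approached as far as the arm can. A call is refused whole if a number of a shift passes 1 or a number of a turn 0.125, either way. A call with a gripper value outside its range is refused whole. The fingers move at their own pace and stop on an object; FORCE is the grip in N (left out, the last holds). Time passes only in rows, so rows that do not move let the fingers close. It gives the time, the measured TCP pose, the force and the opening at its end, in the units of the state.
- sensors.sense(): the state, without advancing time (a new reading comes with each control period).
- optics.camera(name): name is "side" or "top"; returns a dict with "frame" (400x640x3 uint8, red, green, blue), "mtx" (3x3 intrinsics, pixels), "dist" ([k1, k2, p1, p2, k3] as OpenCV has them; the pictures are not rectified), "R" (3x3) and "t" (3): a world point X has camera coordinates R X + t. Camera axes: x right, y down, z forward; pixel columns grow to the right and rows downward; lengths in m; the calibration is good to about 2 mm. A picture is of the moment at which its call begins. There is no depth.
- env.sign_off(): hands the job in, once; it reports no verdict.
The state is a dict: "time": time; "joints": joint angles; "joint_velocities": joint speeds; "tau": joint torques, N m; "eef_pos": TCP position; "ee_rot": TCP orientation; "ft_force": force on the tool from outside, world axes, zero at the start; "wrist_torque": the same for the moment, N m; "opening": finger opening in m.
Only numpy, scipy, OpenCV 4.12 (cv2) and the standard library are available. Lean on these libraries where they do the work, as an engineer would, in place of code of your own. Each camera call takes 0.05 s, during which the arm holds its last target.

## Task

Lay the grey separator sheet squarely on the slide mailer that lies in the nest of the banding press, set the slide mailer that lies on the bench to the right of the press squarely on the sheet, and let go of both. Then swing the press's spring-loaded bail handle down until it is level, its grip bar as high as the top of the gauge post beside it and not pressed clearly beyond, and finish while still holding it there, so that the pack stays squeezed ready for banding. Leave the timer, the cassettes and the other things on the bench where they are.

Things in the scene. Friction and masses are not known exactly. Their poses are not given: they have to be found in the camera images.
- press: banding press, fixed: aluminium base plate 193 x 156 x 12 mm with a U-shaped bail handle. Origin on the bench under the nest's centre; z up, x from the grip bar's side to the hinge's (away from the robot at yaw 0), y along the hinge axis, which lies at x = 85, z = 60 mm. Nest: on the plate's top, among corner stops 5.5 mm high. Hinge cheeks at y = +-67 mm, 73 mm high
- bail (a joint): angle of the bail about its hinge: 0 at rest, when it stands up, leaning 5 degrees back; 1.66 when it is level, reaching from the hinge towards -x of the press; it stops at 1.86. A spring always drives it back to 0: level, the grip bar needs about 5 to 6 N downward
- handle (a point): middle of the bail's grip bar: a round black sleeve 15 mm in diameter and 76 mm long, parallel to y of the press, 165 mm from the hinge axis, between the two steel side tubes (11 mm thick, at y = +-55 mm). At rest it is about 224 mm above the bench, when level 60 mm
- hinge (a point): point on the bail's hinge axis midway between the side tubes, 60 mm above the bench
- gauge_top (a point): centre of the flat top of the steel gauge post, 12 mm thick with a dark 18 mm cap, 60 mm high: the height at which the middle of the grip bar must be held; it stands beside the bar's lowered place, at x = -80 mm, y = +88 mm of the press
- pad_face (a point): centre of the face of the rubber pressure pad (24 x 44 x 6 mm), hung on a spring (450 N/m, 20 mm of travel) under the bail's cross tube 85 mm from the hinge; with the full pack in the nest it meets the upper mailer about 0.12 rad before level and is pushed in about 10 mm at level
- lower_mailer: flat plastic slide mailer with a blue lid, 30 x 82 x 15 mm (x, y, z), lying loose in the nest, long side along y of the press. Origin at the centre of its underside, z up
- upper_mailer: the other slide mailer, the same shape and size (30 x 82 x 15 mm), lying on the bench to the right of the press, near the sheet rest (not the one far back by the wall, which is out of reach). Origin at the centre of its underside, z up, long side along its y; either way round will do
- separator: plain grey stiff separator sheet, 40 x 90 x 4 mm (x, y, z), lying loose on the sheet rest, over which it juts 8 mm on its long sides. Origin at the centre of its underside, z up, long side along its y; either way round will do
- sheet_rest: small fixed aluminium block that carries the sheet, 24 x 64 mm and 18 mm high, on a foot 44 x 70 x 4 mm. Origin under its centre, same axes as the sheet
- timer_a: bystander: white bench timer, 32 x 66 x 67 mm; origin under its centre
- cassette_1: bystander: small flat cassette, 29 x 41 x 6 mm; origin under its centre
- cassette_2: bystander: small flat cassette, 29 x 41 x 6 mm; origin under its centre

How it is judged:
By the outcome, as a careful person would: the job done as asked, in the order asked, and still so for the second after the job is handed in, while the arm keeps its last pose, push and grip.
It also fails if it takes over 64 s, if anything falls off the work surface, if the arm or the gripper's body presses on something with over 40 N, if the wrist force passes 120 N, or if a joint passes its speed limit or range.

## Working session

There is one attempt and no reset: what is moved stays moved. The work goes in short steps, Python scripts to look and compute and a shell command to move; the robot and the scene stay as the last step left them, time stands still between calls to the robot, and variables do not carry over. Pictures are saved under pics/ and viewed, and the job is handed in when it is done.

```bash
mkdir -p pics
python3 - <<'E'
from bench import sensors, optics, env
import cv2,json
s=sensors.sense(); print({k:(v if isinstance(v,float) else [round(float(x),4) for x in __import__('numpy').ravel(v)]) for k,v in s.items()})
print(env.tcp_to_grasp)
for n in("side","top"):
    c=optics.camera(n); cv2.imwrite(f"pics/{n}0.png",c["frame"][:,:,::-1])
    print(n,c["mtx"],c["dist"],c["R"],c["t"])
E
ls
```

```text
{'time': 0.0, 'joints': [1.0542, 0.5765, 0.0248, 1.4379, -0.015, 1.129, -0.0565], 'joint_velocities': [0.0006, 0.0004, 0.0009, 0.0011, -0.0003, -0.0009, 0.0014], 'tau': [-0.0003, -76.576, 2.2498, -28.5965, 0.0153, 0.0128, -0.0], 'eef_pos': [0.2829, -0.6123, 0.2026], 'ee_rot': [-3.1399, 0.0001, 0.4328], 'ft_force': [0.1514, -0.4486, 0.9607], 'wrist_torque': [-0.0226, 0.0293, 0.061], 'opening': 0.08554755980297256}
0.0187
side [[479.9691505    0.         321.15234371]
 [  0.         479.9691505  205.34063513]
 [  0.           0.           1.        ]] [-0.04374026  0.          0.          0.          0.        ] [[ 0.94098012 -0.33763332  0.02366749]
 [-0.09474135 -0.32988317 -0.93925565]
 [ 0.32493151  0.8815786  -0.34240134]] [-0.51159934  0.12235919  1.07275784]
top [[384.68377534   0.         323.03356916]
 [  0.         384.68377534 198.23566789]
 [  0.           0.           1.        ]] [-0.06394021  0.          0.          0.          0.        ] [[ 0.08483431 -0.99637978 -0.00552001]
 [-0.9755565  -0.08193172 -0.20390367]
 [ 0.20271323  0.0226831  -0.97897539]] [-0.22079702  0.50103788  0.91515864]
pics
```

View pics/side0.png

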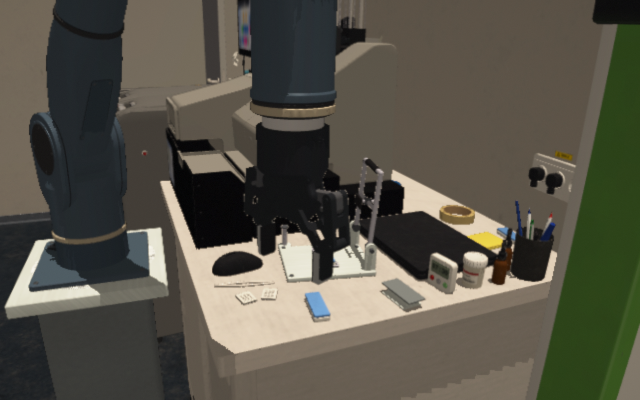

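View pics/top0.png

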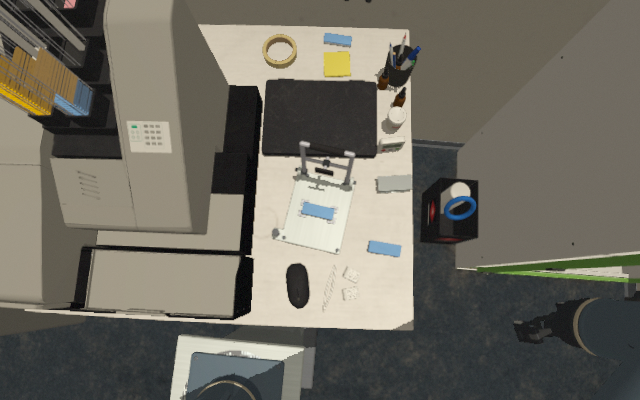

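```bash
cat > h.py <<'E'
from bench import sensors, optics, env
import cv2, numpy as np
from scipy.spatial.transform import Rotation as Rn
def cam(n,save=None):
    c=optics.camera(n); c={k:np.array(v) for k,v in c.items()}
    if save: cv2.imwrite(f"pics/{save}.png",c["frame"][:,:,::-1])
    return c
def ray(c,px):
    u=cv2.undistortPoints(np.array(px,float).reshape(-1,1,2),c["mtx"],c["dist"]).reshape(-1,2)
    d=np.c_[u,np.ones(len(u))]@c["R"]; o=-c["R"].T@c["t"]
    return o,d/np.linalg.norm(d,axis=1)[:,None]
def plane(c,px,z):
    o,d=ray(c,px); return o+d*((z-o[2])/d[:,2])[:,None]
def tri(c1,p1,c2,p2):
    o1,d1=ray(c1,p1);o2,d2=ray(c2,p2); out=[]
    for a,b in zip(d1,d2):
        A=np.stack([a,-b],1); s=np.linalg.lstsq(A,o2-o1,rcond=None)[0]
        P,Q=o1+a*s[0],o2+b*s[1]; out.append(np.r_[(P+Q)/2,np.linalg.norm(P-Q)])
    return np.array(out)
def proj(c,X):
    return cv2.projectPoints(np.array(X,float).reshape(-1,3),cv2.Rodrigues(c["R"])[0],c["t"],c["mtx"],c["dist"])[0].reshape(-1,2)
def zoom(c,box,k,name):
    x0,y0,x1,y1=box; im=c["frame"][y0:y1,x0:x1,::-1]
    cv2.imwrite(f"pics/{name}.png",cv2.resize(im,None,fx=k,fy=k,interpolation=cv2.INTER_CUBIC))
def blue(c):
    h=cv2.cvtColor(c["frame"],cv2.COLOR_RGB2HSV); return cv2.inRange(h,(98,90,60),(118,255,255))
E
python3 - <<'E'
from h import *
for n in("top","side"):
    c=cam(n); m=blue(c); k,l,st,ce=cv2.connectedComponentsWithStats(m)
    for i in range(1,k):
        if st[i,4]>60:
            pts=np.argwhere(l==i)[:,::-1].astype(float)
            print(n,st[i],ce[i].round(1)); P=plane(c,pts,0.015 if ce[i][1]>225 or n=='side' else .027)[:,:2]
            r=cv2.minAreaRect(P.astype(np.float32)*1000); print("   ",r)
    if n=="top": zoom(c,(260,130,430,310),4,"t1")
    else: zoom(c,(200,230,460,330),3,"s1")
E
```

```text
top [324  34  27  10 114] [337.2  38.6]
    ((989.3616943359375, -177.79339599609375), (73.70519256591797, 25.197824478149414), 83.93164825439453)
top [408  46  13  14  79] [413.7  52.9]
    ((963.9307861328125, -397.70635986328125), (15.109611511230469, 50.419761657714844), 58.04534149169922)
top [55 99 26 17 97] [ 67.3 107.3]
    ((723.4242553710938, 563.2337646484375), (95.5284194946289, 10.800612449645996), 62.68778610229492)
top [444 196  33  25 388] [459.9 208. ]
    ((527.0924072265625, -530.6083374023438), (57.635520935058594, 89.919921875), 22.642179489135742)
side [516 201   6  35  81] [518.6 218. ]
    ((1107.93701171875, -84.7316665649414), (284.17535400390625, 6.87384033203125), 51.122230529785156)
side [306 292  23  25 352] [316.7 304.4]
    ((409.2698059082031, -346.38702392578125), (82.33623504638672, 27.753746032714844), 85.06009674072266)
```

View pics/t1.png

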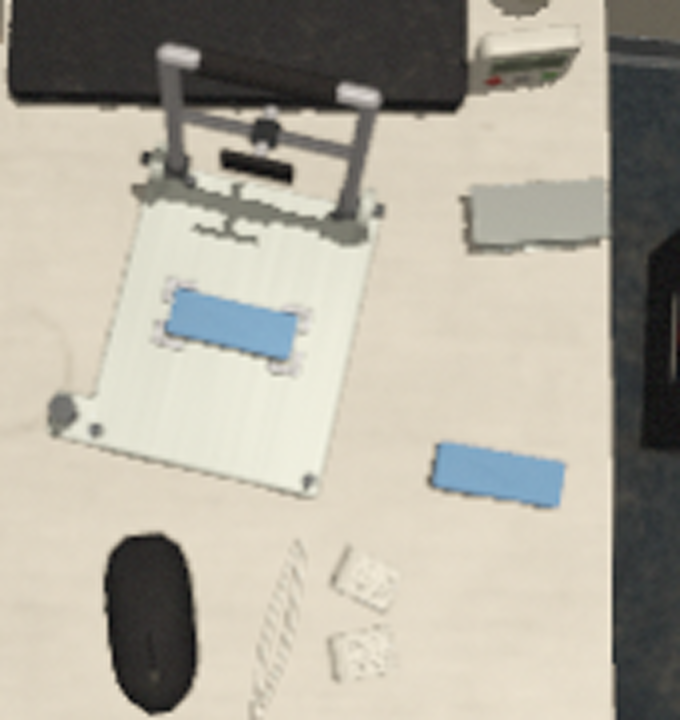

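View pics/s1.png

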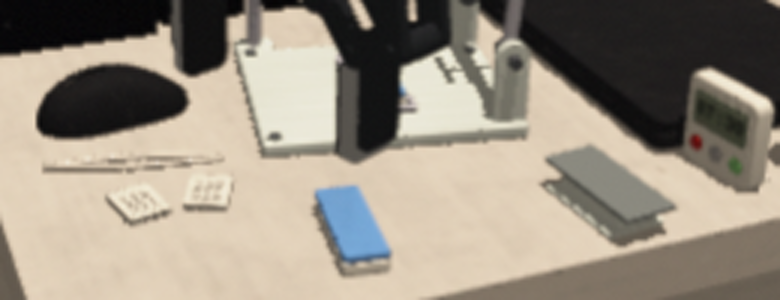

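Run:
```python
from h import *
c=cam("top"); h=cv2.cvtColor(c["frame"],cv2.COLOR_RGB2HSV)
for p in [(317,211),(384,249),(394,184),(350,205),(380,215),(300,235)]: print(p,h[p[1],p[0]],c["frame"][p[1],p[0]])
s=cam("side"); h=cv2.cvtColor(s["frame"],cv2.COLOR_RGB2HSV)
for p in [(317,305),(400,290),(404,302),(350,300)]: print(p,h[p[1],p[0]],s["frame"][p[1],p[0]])
```

```text
(317, 211) [102  89 198] [129 170 198]
(384, 249) [103  90 195] [126 166 195]
(394, 184) [ 28  19 176] [176 175 163]
(350, 205) [ 23  28 210] [210 205 187]
(380, 215) [ 19  32 224] [224 214 196]
(300, 235) [ 30  18 231] [231 231 215]
(317, 305) [105 114 211] [117 164 211]
(400, 290) [ 28  22 139] [139 138 127]
(404, 302) [ 25  31 100] [100  98  88]
(350, 300) [ 17  47 223] [223 205 182]
```

```bash
cat >> h.py <<'E'
def comp(m,box):
    x0,y0,x1,y1=box; mm=np.zeros_like(m); mm[y0:y1,x0:x1]=m[y0:y1,x0:x1]
    k,l,st,ce=cv2.connectedComponentsWithStats(mm); i=1+np.argmax(st[1:,4]); return np.argwhere(l==i)[:,::-1].astype(float)
def bl(c): return cv2.inRange(cv2.cvtColor(c["frame"],cv2.COLOR_RGB2HSV),(95,60,60),(118,255,255))
def gr(c,lo,hi): return cv2.inRange(cv2.cvtColor(c["frame"],cv2.COLOR_RGB2HSV),(0,0,lo),(60,32,hi))
def rect(c,pts,z):
    P=plane(c,pts,z)[:,:2]; r=cv2.minAreaRect((P*1000).astype(np.float32)); b=cv2.boxPoints(r)
    e=b[1]-b[0]; f=b[2]-b[1]; L=e if np.hypot(*e)>np.hypot(*f) else f
    # long axis = local y ; yaw of local x = long dir - 90deg
    a=np.arctan2(L[1],L[0])-np.pi/2; a=(a+np.pi/2)%np.pi-np.pi/2
    m=P.mean(0)*1000
    ev,V=np.linalg.eigh(np.cov(P.T)); a2=np.arctan2(V[1,1],V[0,1])-np.pi/2; a2=(a2+np.pi/2)%np.pi-np.pi/2
    print("z",z,"rectc",np.round(r[0],1),"centroid",m.round(1),"size",np.round(r[1],1),"yaw rect/pca deg",round(np.degrees(a),1),round(np.degrees(a2),1))
E
python3 - <<'E'
from h import *
t=cam("top"); s=cam("side")
lt=comp(bl(t),(290,190,345,230)); print("lower"); rect(t,lt,.027)
ut=comp(bl(t),(360,235,410,262)); us=comp(bl(s),(295,280,340,325)); print("upper"); rect(t,ut,.015); rect(s,us,.015)
print("tri c",tri(t,[ut.mean(0)],s,[us.mean(0)]))
gt=comp(gr(t,150,190),(370,165,412,200)); gs=comp(gr(s,120,160),(370,270,430,312)); print("sheet"); rect(t,gt,.026); rect(s,gs,.026)
print("tri",tri(t,[gt.mean(0)],s,[gs.mean(0)]))
v=t["frame"].copy()
for P in (lt,ut,gt):
    for x,y in P.astype(int): v[y,x]=(255,0,0)
zoom({"frame":v},(260,130,430,310),4,"t2")
v=s["frame"].copy()
for P in (us,gs):
    for x,y in P.astype(int): v[y,x]=(255,0,0)
zoom({"frame":v},(280,230,460,330),4,"s2")
# press features top px -> planes
z4=lambda x,y:(260+(x+.5)/4-.5,130+(y+.5)/4-.5)
print("plate corners z12", plane(t,[z4(317,496),z4(378,215),z4(98,405)],.012).round(4))
print("gauge top", plane(t,[z4(62,410)],.06).round(4))
print("cassettes", plane(t,[z4(366,578),z4(360,655)],.006).round(4), "timer",plane(t,[z4(527,45)],.067).round(4))
E
```

```text
lower
z 0.027 rectc [ 489.8 -165.2] centroid [ 489.3 -166. ] size [80.3 29.6] yaw rect/pca deg -8.4 -8.1
upper
z 0.015 rectc [ 408.8 -342.7] centroid [ 408.9 -342.8] size [80.5 29.1] yaw rect/pca deg -5.3 -5.0
z 0.015 rectc [ 409.5 -346.6] centroid [ 409.6 -348.4] size [84.3 29.1] yaw rect/pca deg -5.0 -5.5
tri c [[ 0.4102584  -0.34359085  0.01152167  0.00228514]]
sheet
z 0.026 rectc [ 581.2 -359.3] centroid [ 580.8 -358.8] size [39.8 89.8] yaw rect/pca deg 8.3 9.2
z 0.026 rectc [ 579.5 -367.3] centroid [ 579.5 -368.4] size [36.2 86.3] yaw rect/pca deg 8.6 8.9
tri [[ 0.5835298  -0.36023737  0.02015272  0.00249838]]
plate corners z12 [[ 0.386  -0.2292  0.012 ]
 [ 0.5727 -0.2552  0.012 ]
 [ 0.432  -0.0844  0.012 ]]
gauge top [[ 0.4217 -0.0683  0.06  ]]
cassettes [[ 0.3375 -0.2643  0.006 ]
 [ 0.2896 -0.264   0.006 ]] timer [[ 0.6783 -0.3394  0.067 ]]
```

View pics/t2.png

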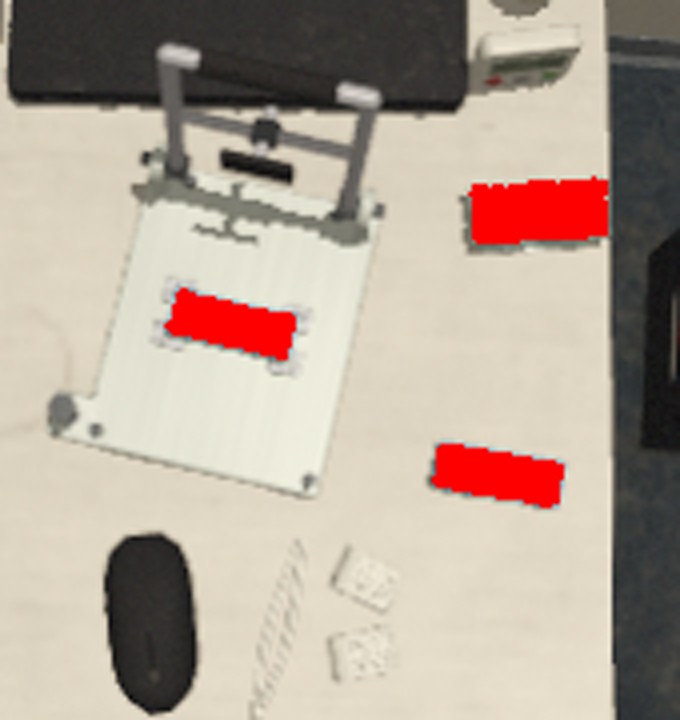

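View pics/s2.png

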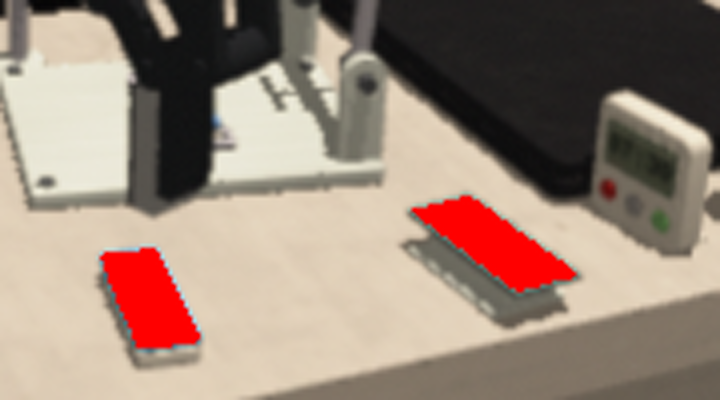

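```bash
cat >> h.py <<'E'
def plan(x,y,z,yawdeg=None):
    s=sensors.sense(); p=np.array(s["eef_pos"]); e=s["ee_rot"]
    R=Rn.from_euler("xyz",e).as_matrix()
    if yawdeg is not None:
        T=Rn.from_euler("xyz",[np.pi,0,np.radians(yawdeg)]).as_matrix()
        print("turn rotvec tool",Rn.from_matrix(R.T@T).as_rotvec().round(4)); R=T
    d=np.array([x,y,z])-p; print("pos",p.round(4),"rot",np.degrees(e).round(2),"dworld",d.round(4),"shift units (in final frame)",(R.T@d/.025).round(3),"t",s["time"],"F",np.round(s["ft_force"],2),"open",round(s["opening"],4))
E
python3 - <<'E'
from h import *
t=cam("top"); s=cam("side")
gt=comp(gr(t,150,190),(370,165,425,200)); gs=comp(gr(s,120,160),(370,270,430,312)); print("sheet"); rect(t,gt,.022); rect(s,gs,.022)
plan(.5835,-.359,.12,99)
# hull corners of sheet in both
for c,P in((t,gt),(s,gs)):
    b=cv2.approxPolyN(P.astype(np.float32).reshape(-1,1,2),4) ; print(b.reshape(-1,2).round(1).tolist(), plane(c,b.reshape(-1,2),.022)[:,:2].round(4).tolist())
E
```

```text
sheet
z 0.022 rectc [ 582.2 -359.8] centroid [ 581.8 -359.3] size [40.  89.9] yaw rect/pca deg 8.3 8.9
z 0.022 rectc [ 583.2 -361.8] centroid [ 583.2 -362.5] size [36.8 88.2] yaw rect/pca deg 8.6 8.9
turn rotvec tool [-1.0000e-04 -1.0000e-04 -1.2951e+00]
pos [ 0.2831 -0.6127  0.2034] rot [-179.99    0.     24.8 ] dworld [ 0.3004  0.2537 -0.0834] shift units (in final frame) [ 8.145 13.457  3.337] t 0.5 F [0.63 0.39 0.14] open 0.0854
[[411.0, 188.6999969482422], [378.1000061035156, 190.60000610351562], [376.79998779296875, 176.10000610351562], [411.0, 173.8000030517578]] [[0.5684, -0.4035], [0.556, -0.3182], [0.5948, -0.3126], [0.6086, -0.4021]]
[[408.3999938964844, 302.29998779296875], [382.1000061035156, 282.20001220703125], [397.1000061035156, 278.5], [425.3999938964844, 298.8999938964844]] [[0.5711, -0.405], [0.5584, -0.3209], [0.5949, -0.3161], [0.6082, -0.4042]]
```

```bash
python3 -m creep '[65,0,0,0,0,0,-0.12, 65,0,0,0,0,0,-0.12, 65,0,0,0,0,0,-0.12, 65,0,0,0,0,0,-0.12, 65,0,0,0,0,0,-0.12, 65,0,0,0,0,0,-0.12, 65,0,0,0,0,0,-0.12, 65,0,0,0,0,0,-0.12, 65,0,0,0,0,0,-0.12, 65,0,0,0,0,0,-0.12]' 40
python3 - <<'E'
from h import *
plan(.5822,-.36,.1,98.6)
E
```

```text
time: 1.33
eef_pos: [0.283, -0.6128, 0.2035]
ee_rot: [-3.142, 0.0, 1.639]
ft_force: [0.9, -0.3, -0.8]
opening: 0.0558
turn rotvec tool [-0.0001  0.0001 -0.0823]
pos [ 0.283  -0.6128  0.2035] rot [-1.800e+02  1.000e-02  9.388e+01] dworld [ 0.2992  0.2528 -0.1035] shift units (in final frame) [ 8.21  13.345  4.141] t 1.3333 F [ 0.92 -0.33 -0.76] open 0.0558
```

```bash
python3 -m creep '[65,0,0,0,0,0,-0.082, 65,0.51,0.83,0,0,0,0, 65,0.51,0.83,0,0,0,0, 65,0.51,0.83,0,0,0,0, 65,0.51,0.83,0,0,0,0, 65,0.51,0.83,0,0,0,0, 65,0.51,0.83,0,0,0,0, 65,0.51,0.83,0,0,0,0, 65,0.51,0.83,0,0,0,0]'; python3 -m creep '[65,0.51,0.83,0.4,0,0,0, 65,0.51,0.83,0.4,0,0,0, 65,0.51,0.83,0.4,0,0,0, 65,0.51,0.83,0.4,0,0,0, 65,0.51,0.83,0.4,0,0,0, 65,0.51,0.83,0.4,0,0,0, 65,0.51,0.83,0.4,0,0,0,65,0.5,0.83,0.4,0,0,0, 65,0,0,0,0,0,0]';  python3 - <<'E'
from h import *
plan(.5822,-.36,.009,98.6)
t=cam("top","t3"); zoom(t,(330,120,450,230),6,"t3z"); s=cam("side"); zoom(s,(340,190,500,320),5,"s3z")
E
```

```text
time: 2.08
eef_pos: [0.4335, -0.4873, 0.2036]
ee_rot: [-3.142, 0.0, 1.715]
ft_force: [-1.0, 0.2, 0.3]
opening: 0.0555
time: 2.83
eef_pos: [0.5862, -0.3572, 0.1214]
ee_rot: [3.14, -0.005, 1.721]
ft_force: [0.6, 1.8, -0.5]
opening: 0.0556
turn rotvec tool [ 0.0011 -0.0045  0.0006]
pos [ 0.5862 -0.3572  0.1214] rot [179.94  -0.26  98.63] dworld [-0.004  -0.0028 -0.1124] shift units (in final frame) [-0.087 -0.173  4.496] t 2.8333 F [ 0.61  1.83 -0.54] open 0.0556
```

View pics/s3z.png

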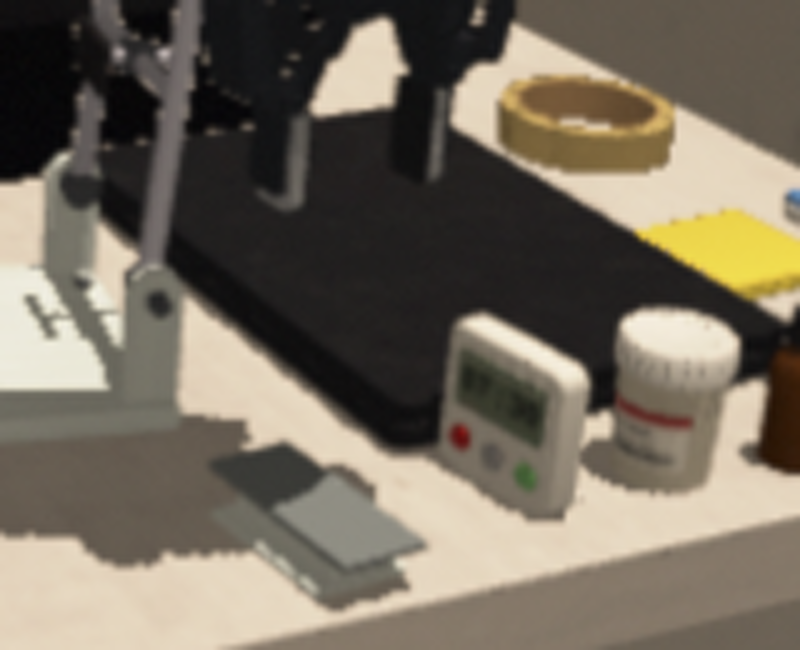

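```bash
python3 -m creep '[65,0,0,0.7,0,0,0, 65,0,0,0.7,0,0,0, 65,0,0,0.7,0,0,0, 65,0,0,0.6,0,0,0, 65,0,0,0.4,0,0,0, 65,0,0,0.2,0,0,0, 65,0,0,0,0,0,0, 65,0,0,0,0,0,0]';  python3 - <<'E'
from h import *
plan(.5822,-.36,.009,98.6)
s=cam("side"); zoom(s,(340,190,500,320),5,"s4z")
E
```

```text
time: 3.6
eef_pos: [0.5825, -0.3641, 0.0416]
ee_rot: [3.141, 0.001, 1.714]
ft_force: [-0.4, -0.3, 0.5]
opening: 0.0558
turn rotvec tool [ 0.0004  0.0006 -0.0067]
pos [ 0.5825 -0.3641  0.0416] rot [1.7998e+02 3.0000e-02 9.8220e+01] dworld [-0.0003  0.0041 -0.0326] shift units (in final frame) [0.164 0.012 1.304] t 3.6 F [-0.45 -0.27  0.52] open 0.0558
```

View pics/s4z.png

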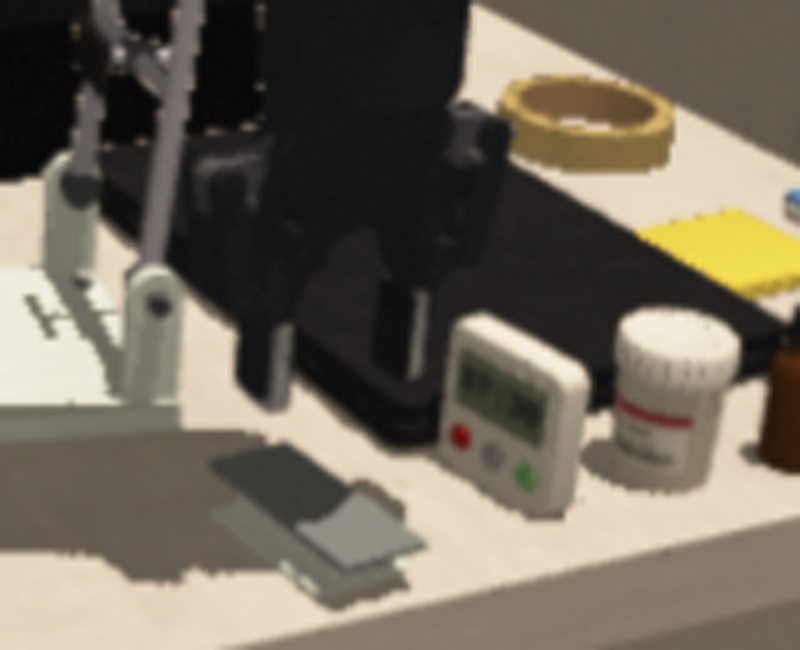

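```bash
python3 - <<'E'
from h import *
s=cam("side");t=cam("top","t4")
for X in ([.5825,-.364,.0416],[.5822,-.36,.022],[.5825-.028,-.364-.004,.0466],[.5825+.028,-.364+.004,.0466]):
    p=proj(s,[X])[0]; print(X,p.round(1),((p-[340,190])*5).round(0), "top",proj(t,[X])[0].round(1))
zoom(t,(330,120,450,230),6,"t4z")
print(np.degrees(sensors.sense()['ee_rot']))
E
```

```text
[0.5825, -0.364, 0.0416] [404.  281.9] [320. 459.] top [397.5 180.3]
[0.5822, -0.36, 0.022] [402.  289.8] [310. 499.] top [394.6 182.2]
[0.5545, -0.368, 0.0466] [392.3 282.7] [261. 464.] top [399.  190.6]
[0.6105, -0.36, 0.0466] [415.8 276.5] [379. 433.] top [396.8 169.2]
[1.79925057e+02 6.14595288e-02 9.82435198e+01]
```

View pics/t4z.png

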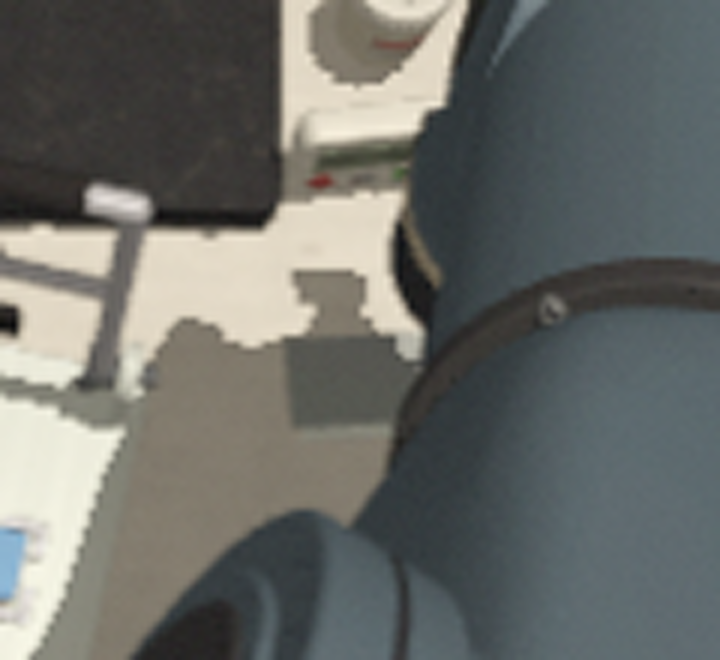

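```bash
python3 - <<'E'
from h import *
s=cam("side")
e=np.array([.5862,-.3572,.1214])
print(((proj(s,[e,e+[-.028,-.004,.005],e+[.028,.004,.005]])-[340,190])*5).round(0))
zoom(s,(350,210,450,310),8,"s5z")
st=sensors.sense(); print(st['eef_pos'],st['joints'])
o,d=ray(s,[(340+265/5,190+405/5),(340+405/5,190+375/5)])
for X in(.55,.57,.59,.61): 
    print(X,(o+d*((X-o[0])/d[:,0])[:,None]).round(3).tolist())
E
```

```text
[[338. 263.]
 [278. 264.]
 [398. 238.]]
[ 0.58296235 -0.3638052   0.04199578] [ 0.6544613   0.75673504 -0.28940325  1.56770843  0.26300779  0.85411078
  0.41041261]
0.55 [[0.55, -0.375, 0.076], [0.55, -0.465, 0.132]]
0.57 [[0.57, -0.34, 0.055], [0.57, -0.435, 0.115]]
0.59 [[0.59, -0.305, 0.034], [0.59, -0.404, 0.097]]
0.61 [[0.61, -0.271, 0.014], [0.61, -0.374, 0.079]]
```

View pics/s5z.png

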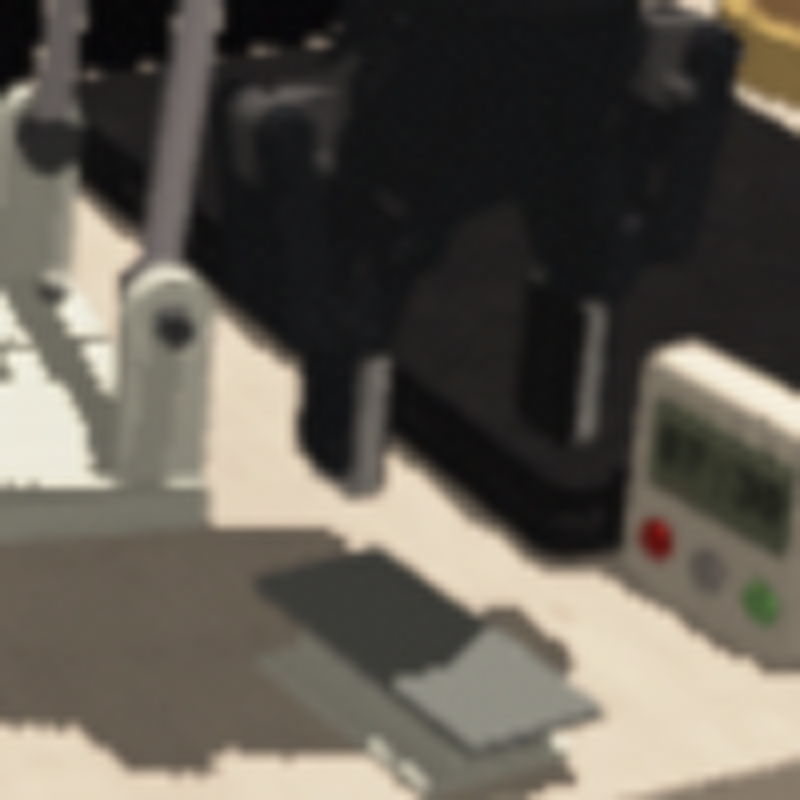

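```bash
python3 - <<'E'
from h import *
s=cam("side");t=cam("top")
e=np.array([.2829,-.6123,.2026]); j=np.array([.419,-.908,0])
for dz in(0,.013,.04):
  for w in(-.0427,.0427,.05,-.05):
    X=e+j*w+[0,0,dz]; print(dz,w,proj(s,[X])[0].round(0),proj(t,[X])[0].round(0))
a=cv2.imread("pics/side0.png"); cv2.imwrite("pics/a0.png",cv2.resize(a[160:300,230:370],None,fx=5,fy=5))
a=cv2.imread("pics/top0.png"); cv2.imwrite("pics/b0.png",cv2.resize(a[280:400,480:640],None,fx=5,fy=5))
E
```

```text
0 -0.0427 [269. 284.] [508. 321.]
0 0.0427 [318. 313.] [545. 306.]
0 0.05 [322. 316.] [548. 305.]
0 -0.05 [265. 282.] [505. 323.]
0.013 -0.0427 [269. 275.] [511. 322.]
0.013 0.0427 [318. 303.] [548. 306.]
0.013 0.05 [323. 305.] [551. 305.]
0.013 -0.05 [265. 273.] [507. 324.]
0.04 -0.0427 [268. 255.] [517. 324.]
0.04 0.0427 [318. 281.] [556. 307.]
0.04 0.05 [323. 283.] [559. 306.]
0.04 -0.05 [264. 253.] [514. 325.]
```

View pics/a0.png

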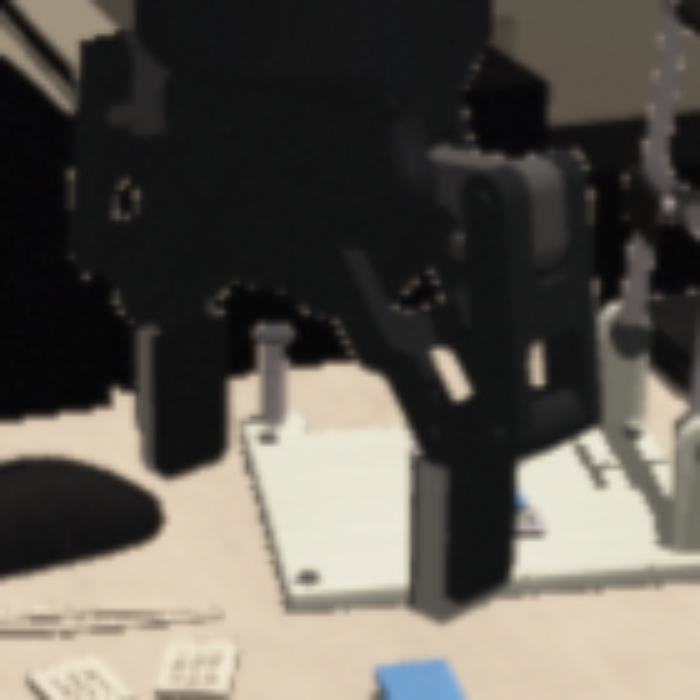

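View pics/b0.png

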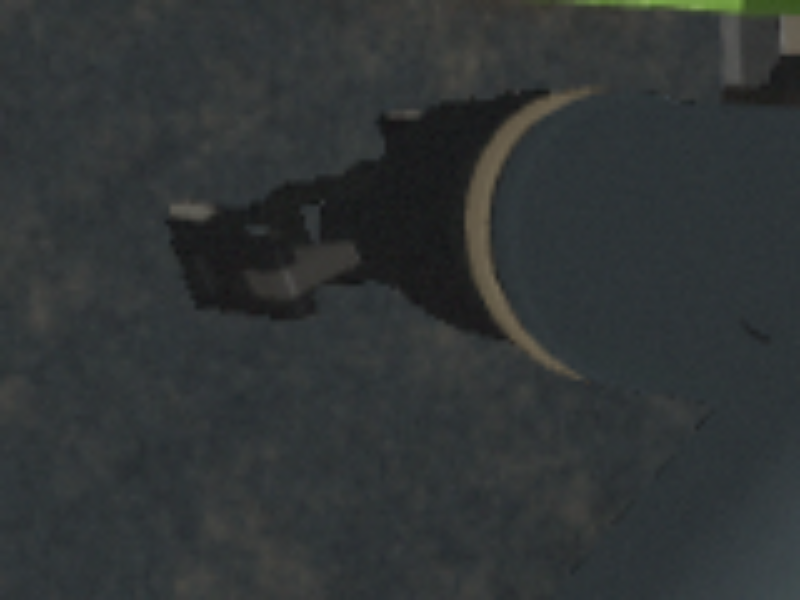

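```bash
python3 -m creep '[65,0.15,0,0.3,0,0,0, 65,0,0,0.4,0,0,0, 65,0,0,0.4,0,0,0, 65,0,0,0.2,0,0,0, 65,0,0,0,0,0,0, 65,0,0,0,0,0,0]';  python3 - <<'E'
from h import *
plan(.5822,-.36,-.018,98.6)
s=cam("side"); zoom(s,(350,210,450,310),8,"s6z")
e=np.array(sensors.sense()['eef_pos'])
j=np.array([.989,.15,0]); u=np.array([-.15,.989,0])
for dz in(.02,.025,.03,.035): print(dz,((proj(s,[e+sg*j*.028-u*.011+[0,0,dz] for sg in(-1,1)])-[350,210])*8).round(0).tolist())
E
```

```text
time: 4.4
eef_pos: [0.5815, -0.3596, 0.0077]
ee_rot: [-3.141, -0.001, 1.715]
ft_force: [0.6, 0.5, 0.5]
opening: 0.0557
turn rotvec tool [-0.001  -0.0008 -0.0061]
pos [ 0.5815 -0.3596  0.0077] rot [-1.7994e+02 -5.0000e-02  9.8250e+01] dworld [ 0.0007 -0.0004 -0.0257] shift units (in final frame) [-0.02   0.024  1.027] t 4.4 F [0.64 0.46 0.47] open 0.0557
0.02 [[351.0, 662.0], [536.0, 610.0]]
0.025 [[353.0, 644.0], [538.0, 593.0]]
0.03 [[354.0, 626.0], [540.0, 574.0]]
0.035 [[356.0, 607.0], [542.0, 556.0]]
```

View pics/s6z.png

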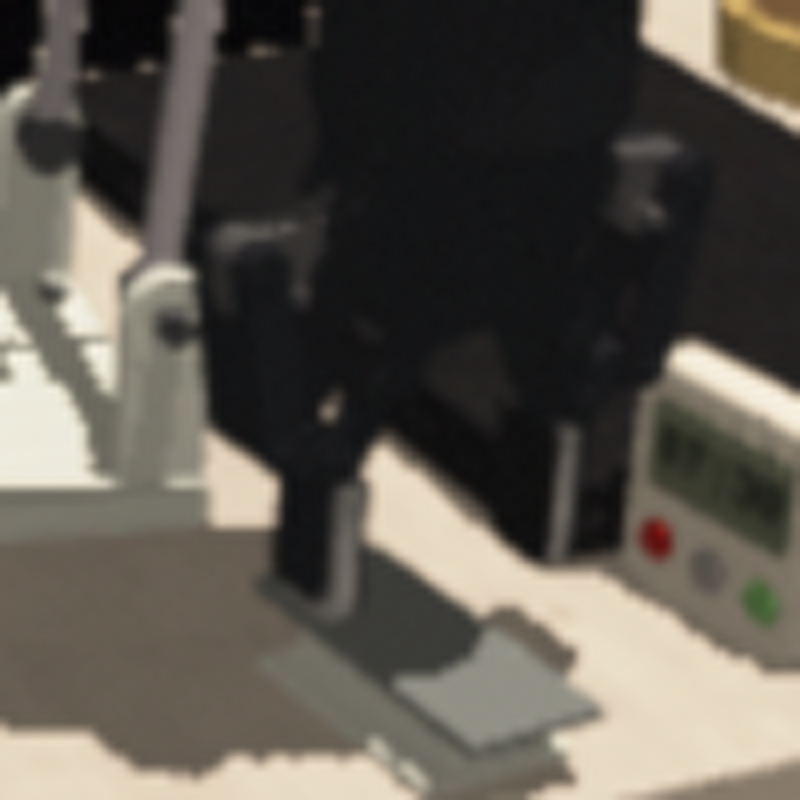

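```bash
python3 -m creep '[65,0,0.02,0.25,0,0,-0.006, 65,0,0,0.25,0,0,0, 65,0,0,0.25,0,0,0, 65,0,0,0.25,0,0,0, 65,0,0,0,0,0,0, 65,0,0,0,0,0,0]';  python3 - <<'E'
from h import *
plan(.5822,-.36,-.018,98.6)
s=cam("side"); zoom(s,(350,210,450,310),8,"s7z")
E
```

```text
time: 4.95
eef_pos: [0.582, -0.3595, -0.0172]
ee_rot: [-3.141, -0.001, 1.721]
ft_force: [-0.2, 0.6, -0.1]
opening: 0.0553
turn rotvec tool [-0.0009 -0.0007 -0.0001]
pos [ 0.582  -0.3595 -0.0172] rot [-1.7995e+02 -4.0000e-02  9.8590e+01] dworld [ 0.0002 -0.0005 -0.0008] shift units (in final frame) [-0.022  0.004  0.033] t 4.95 F [-0.24  0.64 -0.14] open 0.0553
```

View pics/s7z.png

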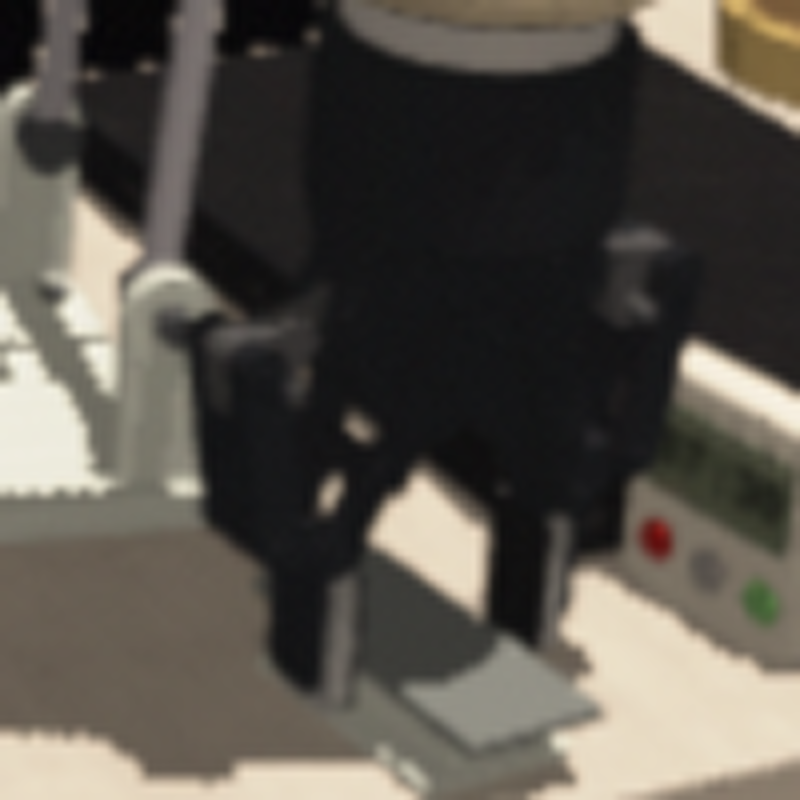

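```bash
python3 -m creep '[65,0,0,0.12,0,0,0, 65,0,0,0,0,0,0, 40,0,0,0,0,0,0, 30,0,0,0,0,0,0, 30,0,0,0,0,0,0, 30,0,0,0,0,0,0, 30,0,0,0,0,0,0]' 30;  python3 - <<'E'
from h import *
plan(.5822,-.36,-.018,98.6)
s=cam("side"); zoom(s,(350,210,450,310),8,"s8z")
E
```

```text
time: 5.58
eef_pos: [0.5826, -0.3598, -0.0192]
ee_rot: [3.141, 0.0, 1.721]
ft_force: [-0.4, 0.3, 2.9]
opening: 0.039
turn rotvec tool [ 0.0004  0.0003 -0.0001]
pos [ 0.5826 -0.3598 -0.0192] rot [1.7998e+02 2.0000e-02 9.8590e+01] dworld [-0.0004 -0.0002  0.0012] shift units (in final frame) [-0.006 -0.015 -0.047] t 5.5833 F [-0.4   0.33  2.89] open 0.039
```

View pics/s8z.png

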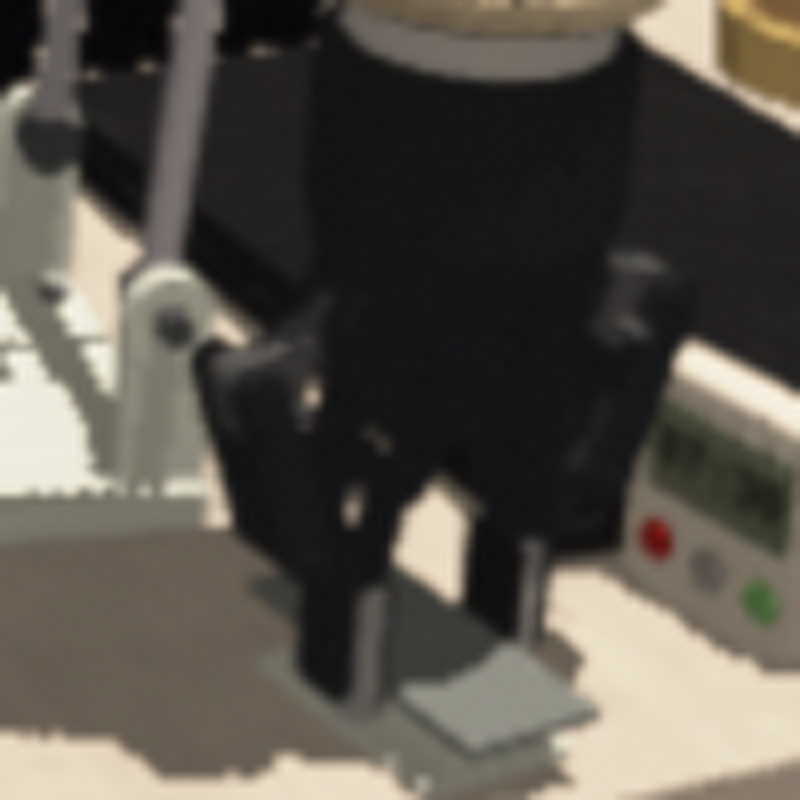

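```bash
python3 -m creep '[25,0,0,-0.2,0,0,0, 25,0,0,-0.4,0,0,0, 25,0,0,-0.7,0,0,0, 25,0,0,-0.8,0,0,0, 25,0,0,-0.8,0,0,0, 25,0,0,-0.8,0,0,0, 25,0,0,-0.3,0,0,0, 25,0,0,0,0,0,0]' 35;  python3 - <<'E'
from h import *
plan(.4895,-.37,.085,81.8)
s=cam("side","s9"); zoom(s,(330,180,450,300),6,"s9z")
E
```

```text
time: 6.3
eef_pos: [0.5837, -0.3604, 0.0832]
ee_rot: [3.138, 0.003, 1.721]
ft_force: [0.9, 0.0, -0.5]
opening: 0.039
turn rotvec tool [0.0037 0.002  0.2929]
pos [ 0.5837 -0.3604  0.0832] rot [1.7981e+02 1.5000e-01 9.8580e+01] dworld [-0.0942 -0.0096  0.0018] shift units (in final frame) [-0.919 -3.674 -0.072] t 6.3 F [ 0.92  0.04 -0.51] open 0.039
```

View pics/s9z.png

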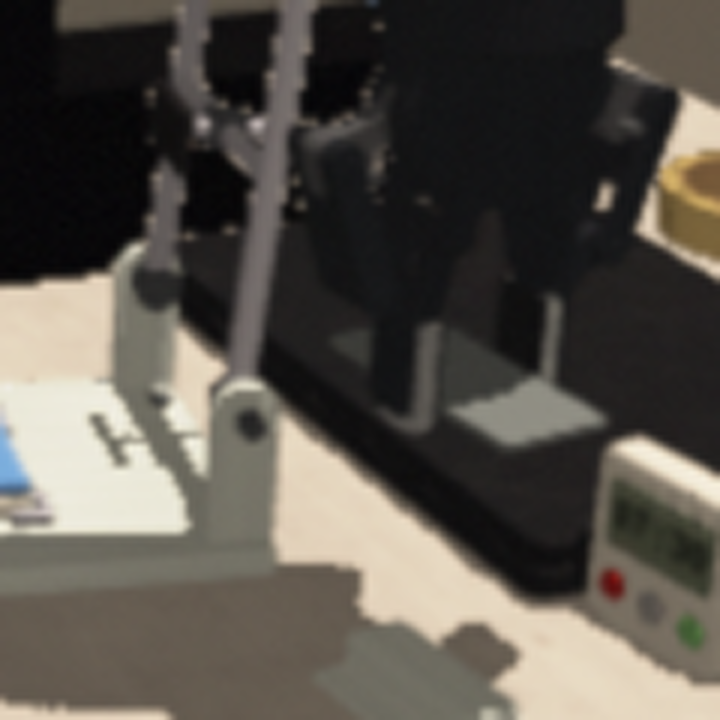

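```bash
python3 -m creep '[25,0,0,0,0,0,0.098, 25,0,0,0,0,0,0.098, 25,0,0,0,0,0,0.097, 25,-0.18,-0.735,0,0,0,0, 25,-0.18,-0.735,0,0,0,0, 25,-0.18,-0.735,0,0,0,0, 25,-0.18,-0.735,0,0,0,0, 25,-0.18,-0.735,0,0,0,0, 25,0,0,0,0,0,0]'; python3 -m creep '[25,0.6,-0.087,0,0,0,0, 25,0.8,-0.116,0,0,0,0, 25,0.8,-0.116,0,0,0,0, 25,0.8,-0.116,0,0,0,0, 25,0.8,-0.116,0,0,0,0, 25,0.8,-0.116,0,0,0,0, 25,0.8,-0.116,0,0,0,0, 25,0.8,-0.116,0,0,0,0, 25,0.8,-0.116,0,0,0,0, 25,0.7,-0.1,0,0,0,0]'; python3 -m creep '[25,0,0,0,0,0,0, 25,0,0,0,0,0,0]';  python3 - <<'E'
from h import *
plan(.4895,-.1655,.0,81.8)
s=cam("side","s10"); zoom(s,(240,160,400,290),5,"s10z")
t=cam("top"); zoom(t,(260,130,430,310),4,"t10z")
E
```

```text
time: 7.1
eef_pos: [0.4829, -0.3698, 0.0789]
ee_rot: [-3.136, -0.0, 1.425]
ft_force: [-0.5, -0.8, -0.0]
opening: 0.0384
time: 7.93
eef_pos: [0.4882, -0.1715, 0.0797]
ee_rot: [-3.141, -0.001, 1.43]
ft_force: [0.3, 0.6, -1.0]
opening: 0.0389
time: 8.1
eef_pos: [0.4884, -0.1723, 0.08]
ee_rot: [-3.141, -0.001, 1.431]
ft_force: [0.5, 0.3, -1.2]
opening: 0.0385
turn rotvec tool [-0.0007 -0.0008  0.0035]
pos [ 0.4884 -0.1723  0.08  ] rot [-1.7996e+02 -5.0000e-02  8.2000e+01] dworld [ 0.0011  0.0068 -0.08  ] shift units (in final frame) [0.277 0.004 3.199] t 8.1 F [ 0.46  0.35 -1.19] open 0.0385
```

View pics/s10z.png

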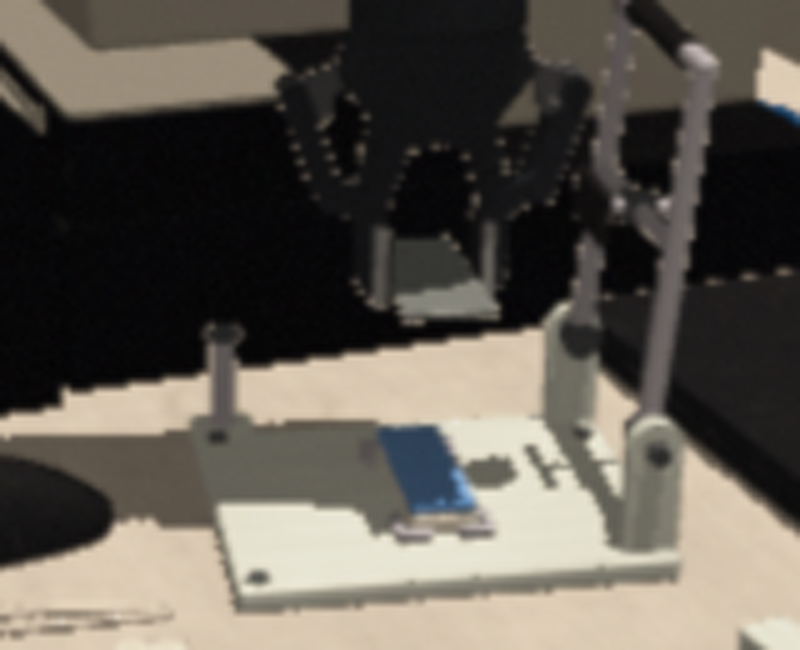

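View pics/t10z.png

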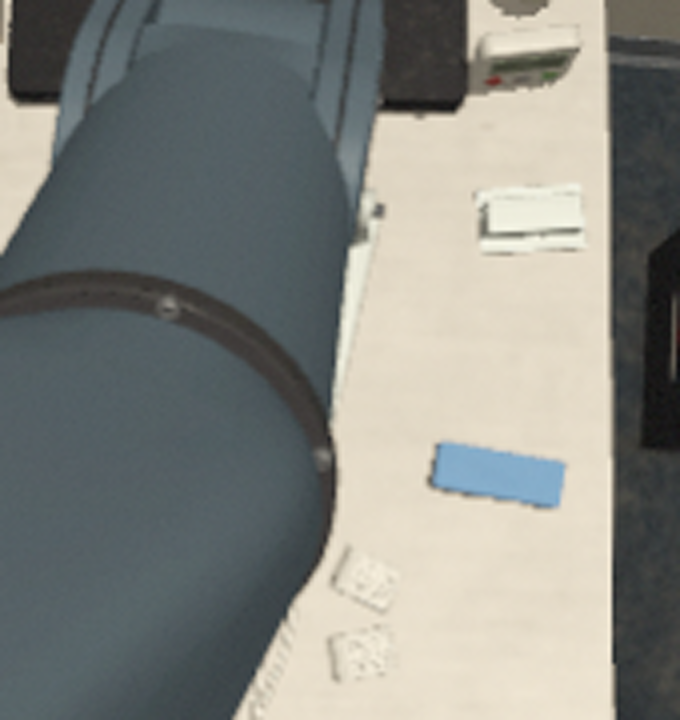

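```bash
python3 - <<'E'
from h import *
s=cam("side")
h=cv2.cvtColor(s["frame"],cv2.COLOR_RGB2HSV)
m=cv2.inRange(h,(98,90,40),(120,255,255))
P=comp(m,(300,235,345,268)); rect(s,P,.027)
print(P.min(0),P.max(0),len(P))
b=cv2.approxPolyN(P.astype(np.float32).reshape(-1,1,2),4).reshape(-1,2); print(b.round(1).tolist(),plane(s,b,.027)[:,:2].round(4).tolist())
# stops at (240+412/5..)
zoom(s,(290,220,360,280),10,"s11z")
# gauge top in side
print("tri gauge", tri(cam("top"),[(260+62.5/4-.5,130+410.5/4-.5)],s,[(240+222/5-.4,160+332/5-.4)]))
E
```

```text
z 0.027 rectc [ 489.3 -170.9] centroid [ 489.1 -172.4] size [80.9 25.7] yaw rect/pca deg -8.4 -7.4
[316. 246.] [333. 261.] 188
[[322.0, 261.0], [315.29998779296875, 246.0], [326.5, 246.0], [334.0, 261.0]] [[0.4712, -0.2055], [0.4825, -0.1288], [0.5072, -0.1363], [0.4961, -0.2131]]
tri gauge [[ 0.423141   -0.06860325  0.05979284  0.00282051]]
```

View pics/s11z.png

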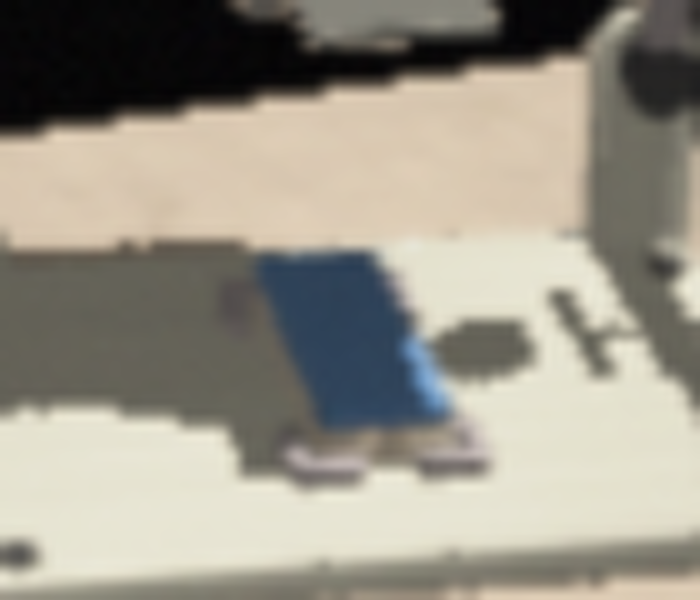

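```bash
python3 -m creep '[25,0.25,0,0,0,0,0.003, 25,0,0,0.6,0,0,0, 25,0,0,0.7,0,0,0, 25,0,0,0.7,0,0,0, 25,0,0,0.5,0,0,0, 25,0,0,0.3,0,0,0, 25,0,0,0.2,0,0,0, 25,0,0,0.1,0,0,0, 25,0,0,0,0,0,0, 25,0,0,0,0,0,0]';  python3 - <<'E'
from h import *
plan(.4895,-.166,-.0105,81.8)
s=cam("side"); zoom(s,(290,200,360,280),10,"s12z")
E
```

```text
time: 9.13
eef_pos: [0.4893, -0.1683, 0.0034]
ee_rot: [3.141, 0.0, 1.425]
ft_force: [-0.6, 0.1, 0.5]
opening: 0.0389
turn rotvec tool [ 0.0006  0.0001 -0.003 ]
pos [ 0.4893 -0.1683  0.0034] rot [1.7996e+02 1.0000e-02 8.1630e+01] dworld [ 0.0002  0.0023 -0.0139] shift units (in final frame) [ 0.092 -0.004  0.557] t 9.1333 F [-0.56  0.07  0.48] open 0.0389
```

View pics/s12z.png

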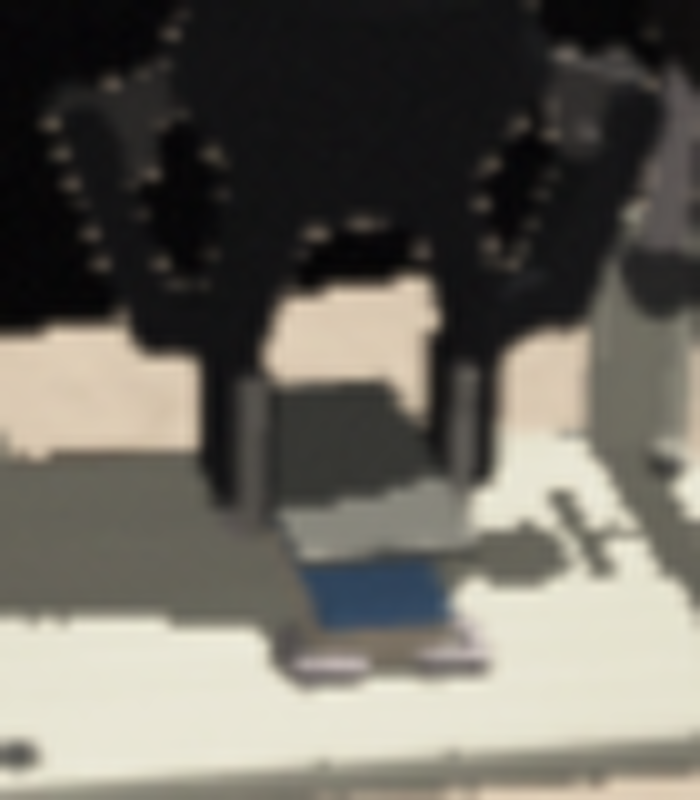

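```bash
python3 -m creep '[25,0.09,0,0.2,0,0,-0.003, 25,0,0,0.15,0,0,0, 25,0,0,0.1,0,0,0, 25,0,0,0.05,0,0,0, 25,0,0,0,0,0,0, 25,0,0,0,0,0,0]';  python3 - <<'E'
from h import *
plan(.4895,-.166,-.0105,81.8)
s=cam("side"); zoom(s,(290,200,360,280),10,"s13z")
E
```

```text
time: 9.68
eef_pos: [0.4892, -0.1659, -0.0096]
ee_rot: [-3.141, 0.0, 1.428]
ft_force: [0.9, -0.8, 0.6]
opening: 0.0384
turn rotvec tool [-0.0003  0.      0.0002]
pos [ 0.4892 -0.1659 -0.0096] rot [-179.99    0.     81.81] dworld [ 0.0003 -0.0001 -0.0009] shift units (in final frame) [-0.001  0.011  0.036] t 9.6833 F [ 0.85 -0.83  0.6 ] open 0.0384
```

View pics/s13z.png

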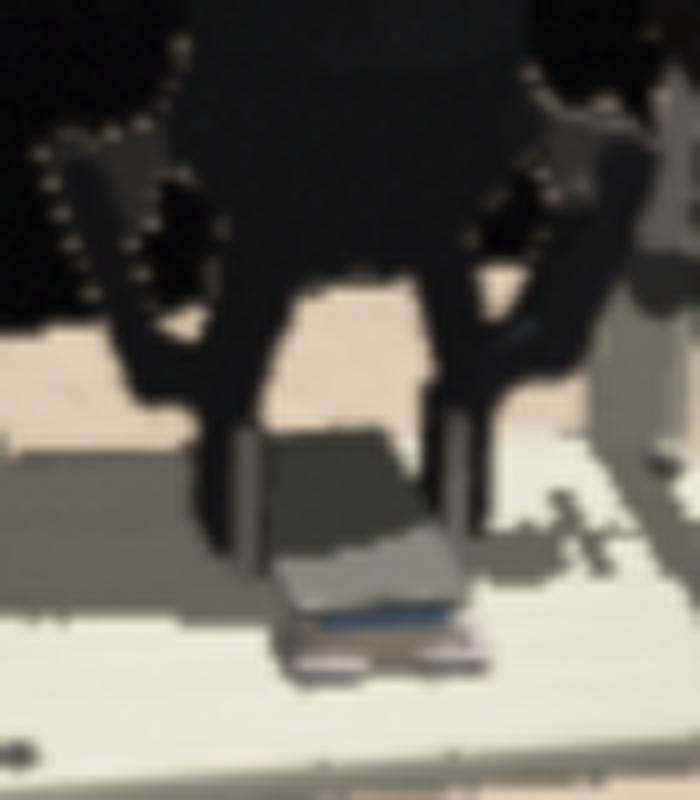

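```bash
python3 -m creep '[25,0,0,0.05,0,0,0, 25,0,0,0.05,0,0,0, 25,0,0,0,0,0,0, 25,0,0,0,0,0,0]';  python3 - <<'E'
from h import *
plan(.4895,-.166,-.0105,81.8)
s=cam("side"); zoom(s,(290,200,360,280),10,"s14z")
E
```

```text
time: 10.07
eef_pos: [0.4895, -0.1661, -0.0102]
ee_rot: [3.14, 0.001, 1.428]
ft_force: [-6.0, 1.8, 28.1]
opening: 0.0386
turn rotvec tool [0.0014 0.0007 0.0001]
pos [ 0.4895 -0.1661 -0.0102] rot [1.7992e+02 4.0000e-02 8.1800e+01] dworld [-0.      0.0001 -0.0003] shift units (in final frame) [ 0.003 -0.001  0.012] t 10.0667 F [-6.03  1.81 28.08] open 0.0386
```

View pics/s14z.png

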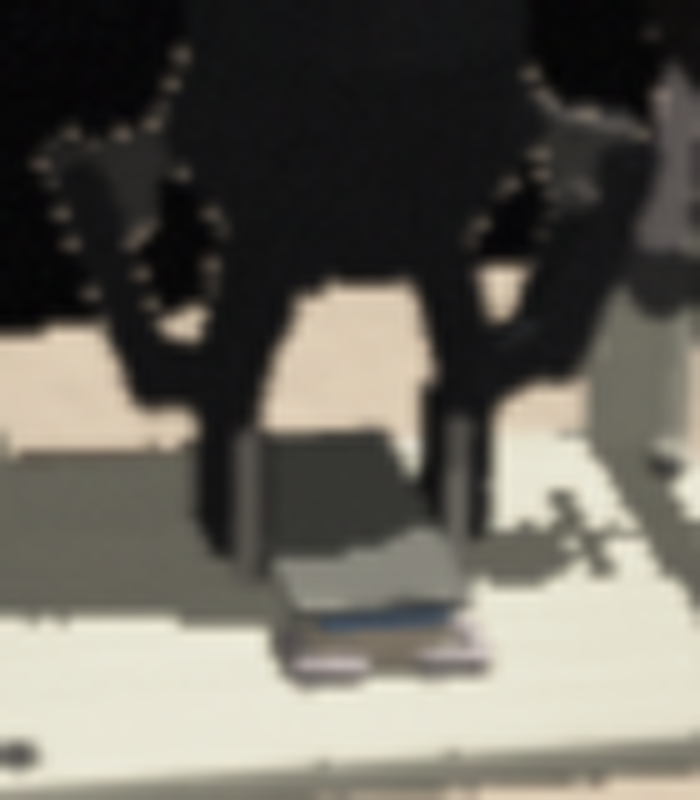

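```bash
python3 -m creep '[25,0,0,-0.08,0,0,0, 25,0,0,0,0,0,0, 60,0,0,0,0,0,0, 62,0,0,0,0,0,0, 62,0,0,0,0,0,0, 62,0,0,0,0,0,0]';  python3 - <<'E'
from h import *
plan(.4895,-.166,.1,81.8)
E
python3 -m creep '[62,0,0,-0.2,0,0,0, 62,0,0,-0.4,0,0,0, 62,0,0,-0.6,0,0,0, 62,0,0,-0.8,0,0,0, 62,0,0,-0.8,0,0,0, 62,0,0,-0.8,0,0,0, 62,0,0,-0.6,0,0,0,62,0,0,0,0,0,0]';python3 - <<'E'
from h import *
plan(.46,-.3427,.09,84.8)
s=cam("side"); zoom(s,(290,200,360,280),10,"s15z")
E
```

```text
time: 10.62
eef_pos: [0.4892, -0.1659, -0.0103]
ee_rot: [-3.141, -0.0, 1.428]
ft_force: [0.5, -1.2, 0.2]
opening: 0.0529
turn rotvec tool [-0.0004 -0.0001  0.0001]
pos [ 0.4892 -0.1659 -0.0103] rot [-1.7997e+02 -1.0000e-02  8.1800e+01] dworld [ 3.000e-04 -1.000e-04  1.103e-01] shift units (in final frame) [-1.000e-03  1.300e-02 -4.411e+00] t 10.6167 F [ 0.51 -1.24  0.22] open 0.0529
time: 11.28
eef_pos: [0.491, -0.1664, 0.0987]
ee_rot: [3.136, 0.001, 1.428]
ft_force: [1.4, 0.2, 0.1]
opening: 0.0531
turn rotvec tool [ 0.0052  0.0009 -0.0524]
pos [ 0.491  -0.1664  0.0987] rot [1.797e+02 4.000e-02 8.179e+01] dworld [-0.031  -0.1763 -0.0087] shift units (in final frame) [-7.135 -0.597  0.348] t 11.2833 F [1.36 0.18 0.1 ] open 0.0531
```

View pics/s15z.png

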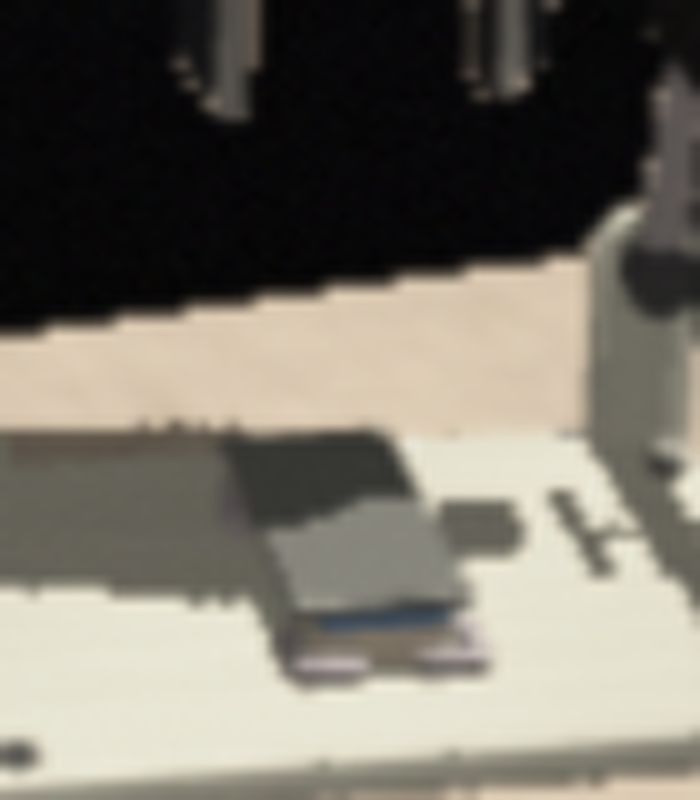

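```bash
python3 -m creep '[62,0,0,0,0,0,-0.054, 62,-0.6,-0.21,0,0,0,0, 62,-0.85,-0.305,0,0,0,0, 62,-0.85,-0.305,0,0,0,0, 62,-0.85,-0.305,0,0,0,0, 62,-0.85,-0.305,0,0,0,0, 62,-0.85,-0.305,0,0,0,0, 62,-0.85,-0.305,0,0,0,0, 62,-0.85,-0.305,0,0,0,0, 62,-0.8,-0.3,0,0,0,0]'; python3 -m creep '[62,0,0,0.4,0,0,0, 62,0,0,0.7,0,0,0, 62,0,0,0.5,0,0,0, 62,0,0,0.2,0,0,0, 62,0,0,0,0,0,0]'
python3 - <<'E'
from h import *
plan(.409,-.3428,-.022,84.9)
s=cam("side"); zoom(s,(270,220,370,330),7,"s16z")
t=cam("top"); zoom(t,(270,130,430,280),5,"t16z")
E
```

```text
time: 12.17
eef_pos: [0.4059, -0.3439, 0.0944]
ee_rot: [-3.14, -0.001, 1.482]
ft_force: [0.6, 0.6, -0.0]
opening: 0.0527
time: 12.58
eef_pos: [0.4063, -0.342, 0.0485]
ee_rot: [-3.139, -0.002, 1.482]
ft_force: [0.4, -0.1, 0.0]
opening: 0.0527
turn rotvec tool [-0.0026 -0.0019  0.0006]
pos [ 0.4063 -0.342   0.0485] rot [-1.7985e+02 -1.1000e-01  8.4930e+01] dworld [ 0.0027 -0.0008 -0.0705] shift units (in final frame) [-0.023  0.11   2.818] t 12.5833 F [ 0.4  -0.09  0.01] open 0.0527
```

View pics/s16z.png

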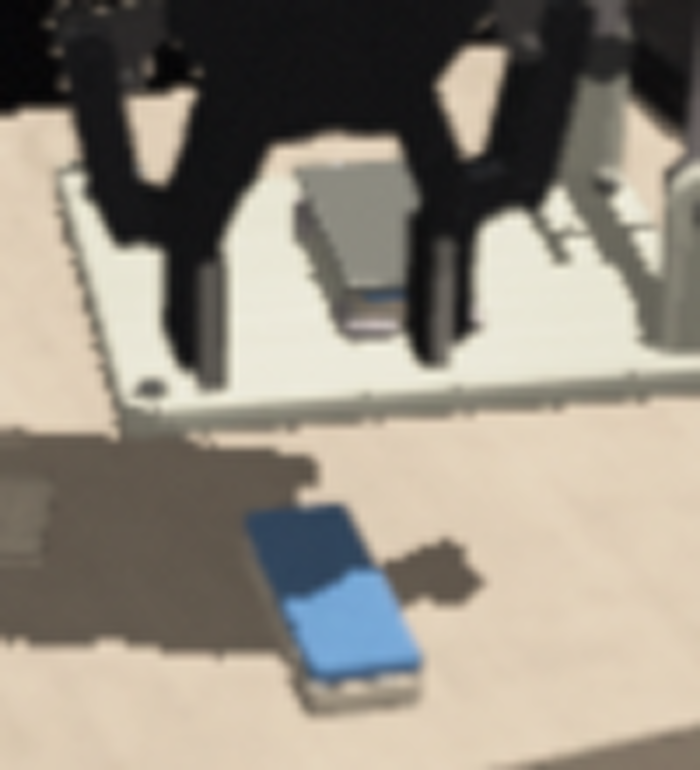

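View pics/t16z.png

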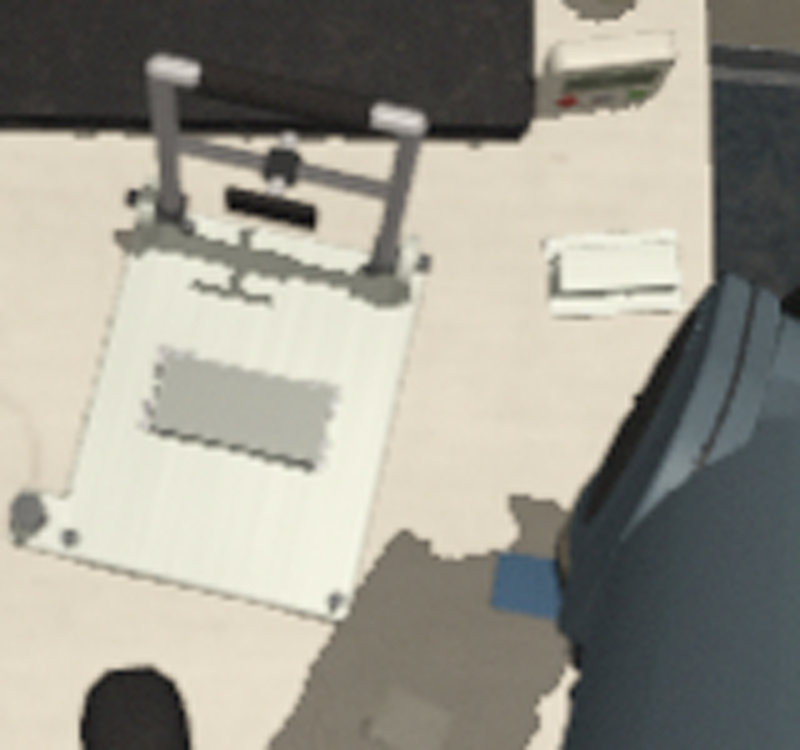

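```bash
python3 -m creep '[62,-0.02,0.11,0.4,0,0,0, 62,0,0,0.7,0,0,0, 62,0,0,0.7,0,0,0, 62,0,0,0.5,0,0,0, 62,0,0,0.3,0,0,0, 62,0,0,0.2,0,0,0, 62,0,0,0.06,0,0,0, 62,0,0,0,0,0,0, 62,0,0,0,0,0,0]'
python3 - <<'E'
from h import *
plan(.409,-.3428,-.024,84.9)
s=cam("side"); zoom(s,(270,220,370,330),7,"s17z")
t=cam("top"); P=comp(gr(t,150,190),(285,190,345,235)); rect(t,P,.031)
E
```

```text
time: 13.43
eef_pos: [0.4102, -0.3441, -0.021]
ee_rot: [3.141, 0.0, 1.482]
ft_force: [0.8, 0.6, 0.0]
opening: 0.0528
turn rotvec tool [0.0008 0.0005 0.    ]
pos [ 0.4102 -0.3441 -0.021 ] rot [1.7995e+02 3.0000e-02 8.4900e+01] dworld [-0.0012  0.0013 -0.003 ] shift units (in final frame) [ 0.047 -0.053  0.121] t 13.4333 F [0.78 0.65 0.04] open 0.0528
z 0.031 rectc [ 485.7 -164.8] centroid [ 486.1 -165.7] size [91.  44.3] yaw rect/pca deg -8.8 -8.7
```

View pics/s17z.png

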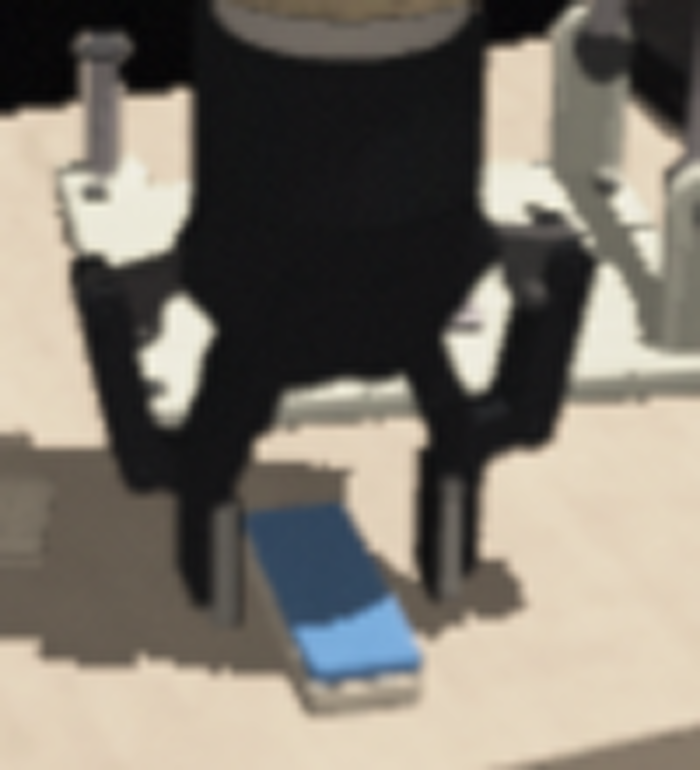

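```bash
python3 -m creep '[62,0.05,-0.05,0.1,0,0,0, 62,0,0,0.1,0,0,0, 62,0,0,0,0,0,0, 62,0,0,0,0,0,0, 40,0,0,0,0,0,0, 20,0,0,0,0,0,0, 20,0,0,0,0,0,0, 20,0,0,0,0,0,0, 20,0,0,0,0,0,0]' 40
python3 - <<'E'
from h import *
plan(.409,-.3428,-.024,84.9)
s=cam("side"); zoom(s,(270,220,370,330),7,"s18z")
E
```

```text
time: 14.28
eef_pos: [0.4088, -0.3425, -0.0263]
ee_rot: [3.141, 0.0, 1.482]
ft_force: [-1.4, 0.5, 5.9]
opening: 0.0287
turn rotvec tool [0.0003 0.0002 0.    ]
pos [ 0.4088 -0.3425 -0.0263] rot [1.7999e+02 1.0000e-02 8.4900e+01] dworld [ 0.0002 -0.0003  0.0023] shift units (in final frame) [-0.01   0.009 -0.092] t 14.2833 F [-1.37  0.5   5.93] open 0.0287
```

View pics/s18z.png

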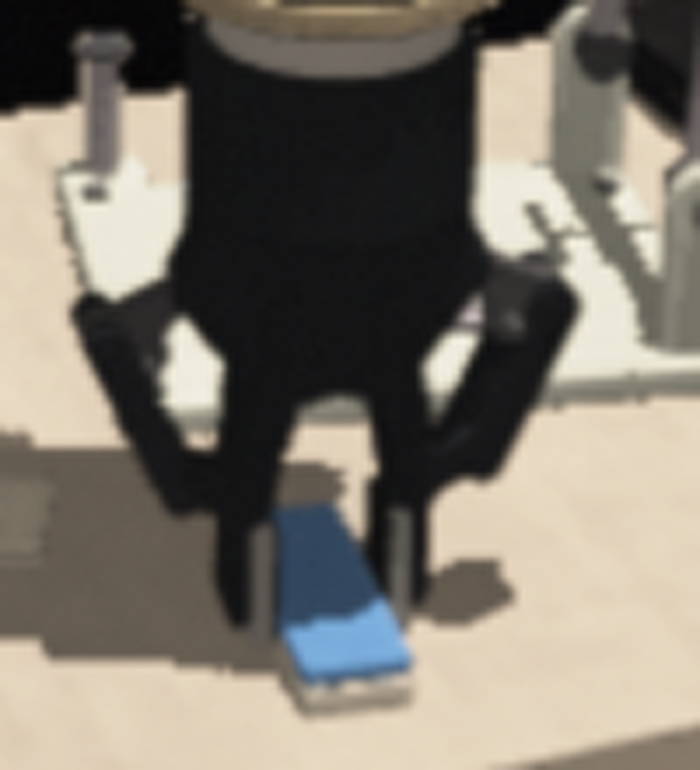

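```bash
python3 -m creep '[15,0,0,-0.2,0,0,0, 15,0,0,-0.4,0,0,0, 15,0,0,-0.7,0,0,0, 15,0,0,-0.9,0,0,0, 15,0,0,-0.9,0,0,0, 15,0,0,-0.9,0,0,0, 15,0,0,-0.4,0,0,0, 15,0,0,0,0,0,0, 15,0,0,0,0,0,0]' 45
python3 - <<'E'
from h import *
plan(.4893,-.166,.085,81.8)
s=cam("side"); zoom(s,(250,190,370,310),6,"s19z")
E
```

```text
time: 15.08
eef_pos: [0.4086, -0.3427, 0.0837]
ee_rot: [3.141, 0.001, 1.482]
ft_force: [0.0, -0.4, -0.6]
opening: 0.0287
turn rotvec tool [0.0007 0.0005 0.0539]
pos [ 0.4086 -0.3427  0.0837] rot [1.7996e+02 3.0000e-02 8.4890e+01] dworld [0.0807 0.1767 0.0013] shift units (in final frame) [ 7.454  2.185 -0.052] t 15.0833 F [ 0.01 -0.41 -0.61] open 0.0287
```

View pics/s19z.png

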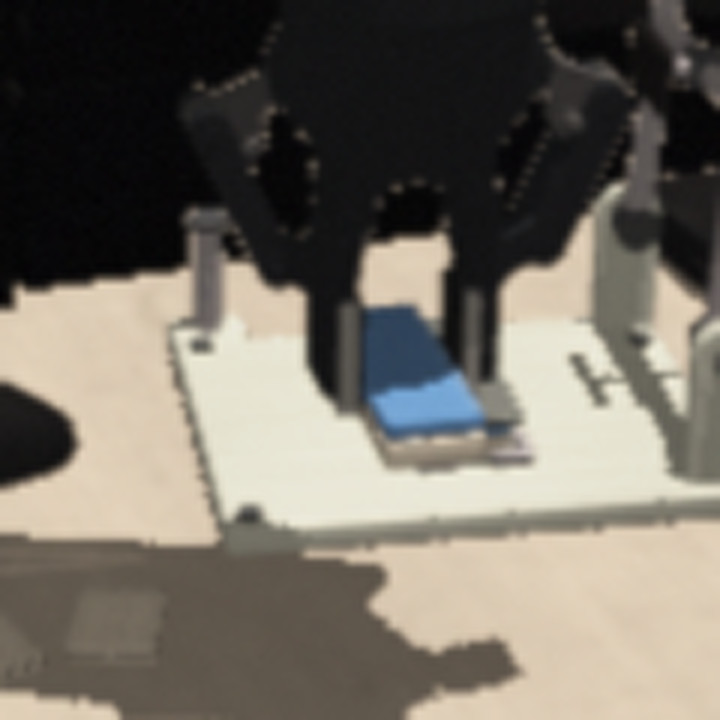

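Held well. Move over the nest.

```bash
python3 -m creep '[15,0,0,0,0,0,0.054, 15,0.55,0.16,0,0,0,0, 15,0.85,0.25,0,0,0,0, 15,0.9,0.265,0,0,0,0, 15,0.9,0.265,0,0,0,0, 15,0.9,0.265,0,0,0,0, 15,0.9,0.265,0,0,0,0, 15,0.9,0.265,0,0,0,0, 15,0.9,0.265,0,0,0,0, 15,0.6,0.175,0,0,0,0]'; python3 -m creep '[15,0.05,0,0,0,0,0, 15,0,0,0,0,0,0]'
python3 - <<'E'
from h import *
plan(.4893,-.166,.0047,81.8)
E
```

```text
time: 15.97
eef_pos: [0.4889, -0.1643, 0.082]
ee_rot: [-3.139, -0.001, 1.43]
ft_force: [0.1, 0.9, -1.0]
opening: 0.0289
time: 16.13
eef_pos: [0.4885, -0.1648, 0.0822]
ee_rot: [-3.139, -0.0, 1.43]
ft_force: [-0.7, -0.5, 0.2]
opening: 0.029
turn rotvec tool [-0.0023 -0.0005  0.0024]
pos [ 0.4885 -0.1648  0.0822] rot [-1.7987e+02 -3.0000e-02  8.1940e+01] dworld [ 0.0008 -0.0012 -0.0775] shift units (in final frame) [-0.043  0.037  3.101] t 16.1333 F [-0.72 -0.55  0.16] open 0.029
```

```bash
python3 -m creep '[15,-0.04,0.03,0.5,0,0,0.002, 15,0,0,0.7,0,0,0, 15,0,0,0.7,0,0,0, 15,0,0,0.5,0,0,0, 15,0,0,0.3,0,0,0, 15,0,0,0.1,0,0,0, 15,0,0,0,0,0,0, 15,0,0,0,0,0,0]'
python3 - <<'E'
from h import *
plan(.4893,-.166,.0047,81.8)
s=cam("side"); zoom(s,(290,200,360,280),10,"s20z")
E
```

```text
time: 16.8
eef_pos: [0.4896, -0.1675, 0.0137]
ee_rot: [-3.142, 0.0, 1.425]
ft_force: [-0.5, 0.9, -0.1]
opening: 0.0287
turn rotvec tool [-0.      0.0002 -0.0025]
pos [ 0.4896 -0.1675  0.0137] rot [-1.800e+02  1.000e-02  8.166e+01] dworld [-0.0003  0.0015 -0.009 ] shift units (in final frame) [ 0.057 -0.019  0.361] t 16.8 F [-0.52  0.86 -0.05] open 0.0287
```

View pics/s20z.png

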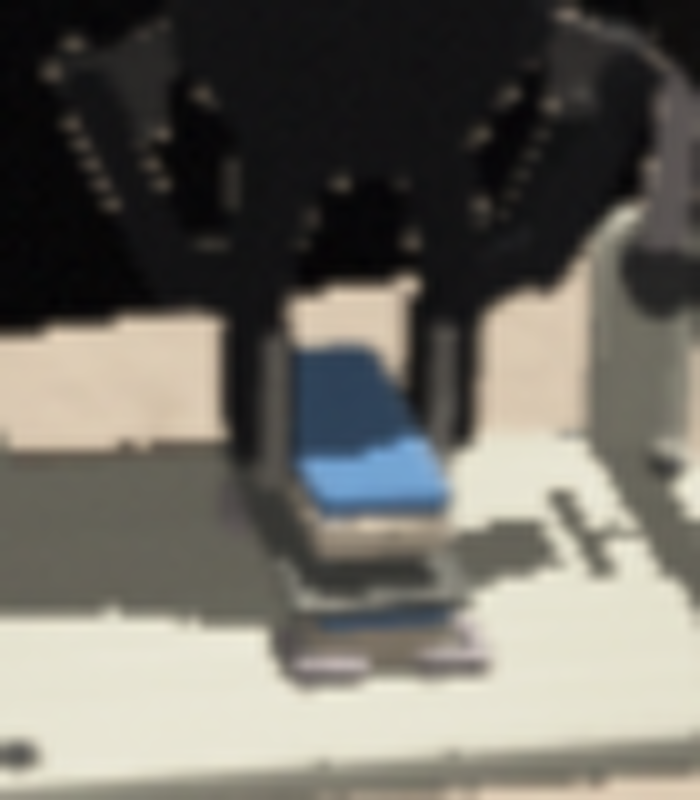

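```bash
python3 -m creep '[15,0.05,-0.01,0.15,0,0,-0.002, 15,0,0,0.1,0,0,0, 15,0,0,0.05,0,0,0, 15,0,0,0,0,0,0, 15,0,0,0,0,0,0]'
python3 - <<'E'
from h import *
plan(.4893,-.166,.0047,81.8)
E
```

```text
time: 17.27
eef_pos: [0.4895, -0.1657, 0.006]
ee_rot: [-3.141, 0.0, 1.428]
ft_force: [0.1, -0.3, -0.1]
opening: 0.029
turn rotvec tool [-0.0002  0.      0.0002]
pos [ 0.4895 -0.1657  0.006 ] rot [-179.99    0.     81.81] dworld [-0.0002 -0.0003 -0.0013] shift units (in final frame) [-0.013 -0.007  0.051] t 17.2667 F [ 0.14 -0.3  -0.09] open 0.029
```

```bash
python3 -m creep '[15,0,0,0.04,0,0,0, 15,0,0,0,0,0,0, 15,0,0,0,0,0,0]'
python3 - <<'E'
from h import *
plan(.4893,-.166,.0047,81.8)
s=cam("side"); zoom(s,(290,200,360,280),10,"s21z")
E
```

```text
time: 17.52
eef_pos: [0.4897, -0.1657, 0.0051]
ee_rot: [3.141, -0.0, 1.428]
ft_force: [-0.5, -1.3, 0.0]
opening: 0.0286
turn rotvec tool [ 0.0002 -0.      0.0001]
pos [ 0.4897 -0.1657  0.0051] rot [179.99  -0.    81.81] dworld [-0.0004 -0.0003 -0.0004] shift units (in final frame) [-0.014 -0.014  0.015] t 17.5167 F [-0.51 -1.34  0.  ] open 0.0286
```

View pics/s21z.png

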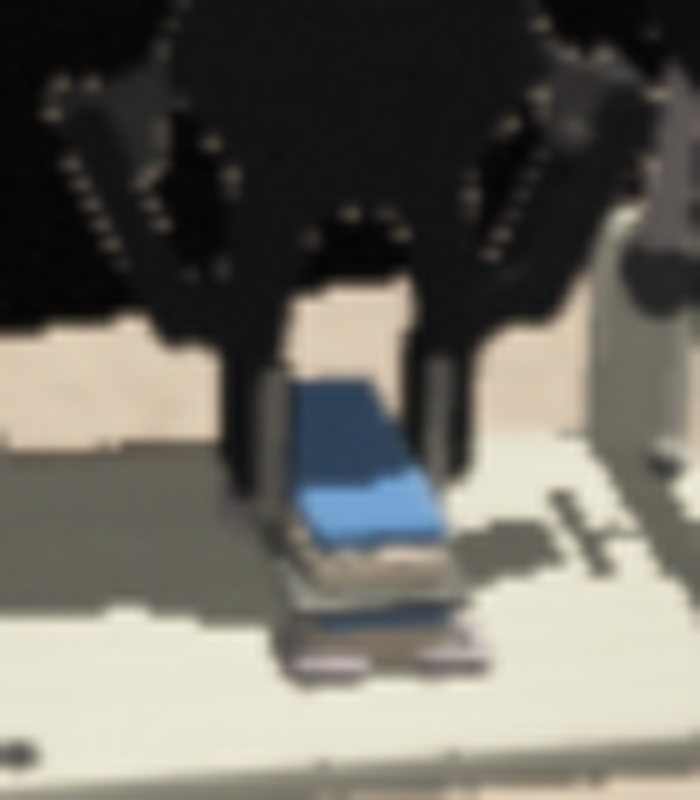

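```bash
python3 -m creep '[15,-0.01,-0.01,0.02,0,0,0, 15,0,0,0,0,0,0, 15,0,0,0,0,0,0]'
python3 - <<'E'
from h import *
plan(.4893,-.166,.0047,81.8)
E
```

```text
time: 17.82
eef_pos: [0.4897, -0.1657, 0.005]
ee_rot: [3.141, -0.0, 1.428]
ft_force: [-1.0, 1.4, 7.7]
opening: 0.0285
turn rotvec tool [ 0.0009 -0.0001  0.0003]
pos [ 0.4897 -0.1657  0.005 ] rot [ 1.7995e+02 -1.0000e-02  8.1820e+01] dworld [-0.0004 -0.0003 -0.0003] shift units (in final frame) [-0.013 -0.013  0.013] t 17.8167 F [-0.96  1.41  7.67] open 0.0285
```

Contact (7.7 N). Release and lift.

```bash
python3 -m creep '[15,0,0,-0.01,0,0,0, 40,0,0,0,0,0,0, 50,0,0,0,0,0,0, 50,0,0,0,0,0,0, 50,0,0,0,0,0,0]'; python3 -m creep '[50,0,0,-0.2,0,0,0, 50,0,0,-0.4,0,0,0, 50,0,0,-0.7,0,0,0, 50,0,0,-0.9,0,0,0, 50,0,0,-0.9,0,0,0, 50,0,0,-0.9,0,0,0,50,0,0,-0.5,0,0,0, 50,0,0,0,0,0,0]';python3 - <<'E'
from h import *
plan(.4,-.26,.17,81.8)
s=cam("side"); zoom(s,(290,200,360,280),10,"s22z")
E
```

```text
time: 18.23
eef_pos: [0.4892, -0.166, 0.0046]
ee_rot: [-3.141, -0.0, 1.428]
ft_force: [-1.0, -0.3, -0.3]
opening: 0.0427
time: 18.9
eef_pos: [0.4909, -0.1664, 0.1209]
ee_rot: [3.136, 0.001, 1.427]
ft_force: [0.1, -0.3, 0.2]
opening: 0.0429
turn rotvec tool [ 0.0053  0.0008 -0.0002]
pos [ 0.4909 -0.1664  0.1209] rot [1.7969e+02 4.0000e-02 8.1790e+01] dworld [-0.0909 -0.0936  0.0491] shift units (in final frame) [-4.224 -3.067 -1.963] t 18.9 F [ 0.15 -0.33  0.17] open 0.0429
```

View pics/s22z.png

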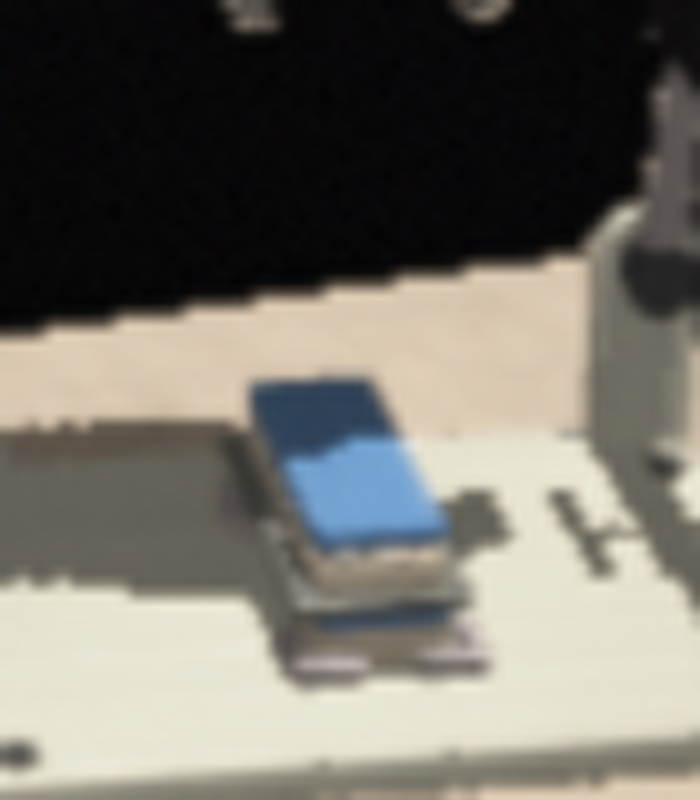

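```bash
python3 -m creep '[40,0,0,-0.5,0,0,0, 40,0,0,-0.8,0,0,0, 40,0,0,-0.9,0,0,0, 40,0,0,-0.9,0,0,0, 40,0,0,-0.9,0,0,0, 40,0,0,-0.8,0,0,0,40,0,0,-0.4,0,0,0, 40,0,0,0,0,0,0, 40,0,0,0,0,0,0]';python3 - <<'E'
from h import *
plan(.5878,-.1802,.177,81.8)
a=cv2.imread("pics/s10.png")[140:220,340:400]; cv2.imwrite("pics/bs.png",cv2.resize(a,None,fx=8,fy=8,interpolation=cv2.INTER_CUBIC))
a=cv2.imread("pics/top0.png")[130:190,290:360]; cv2.imwrite("pics/bt.png",cv2.resize(a,None,fx=8,fy=8,interpolation=cv2.INTER_CUBIC))
E
```

```text
time: 19.7
eef_pos: [0.489, -0.1659, 0.2465]
ee_rot: [-3.141, -0.0, 1.428]
ft_force: [0.6, -0.3, -1.5]
opening: 0.0344
turn rotvec tool [-0.0005 -0.      0.0001]
pos [ 0.489  -0.1659  0.2465] rot [-179.97   -0.     81.8 ] dworld [ 0.0988 -0.0143 -0.0695] shift units (in final frame) [-3.000e-03  3.994e+00  2.780e+00] t 19.7 F [ 0.61 -0.35 -1.53] open 0.0344
```

View pics/bs.png

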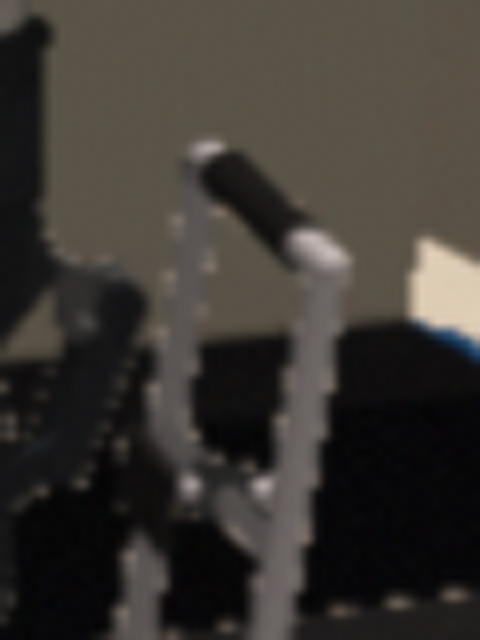

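View pics/bt.png

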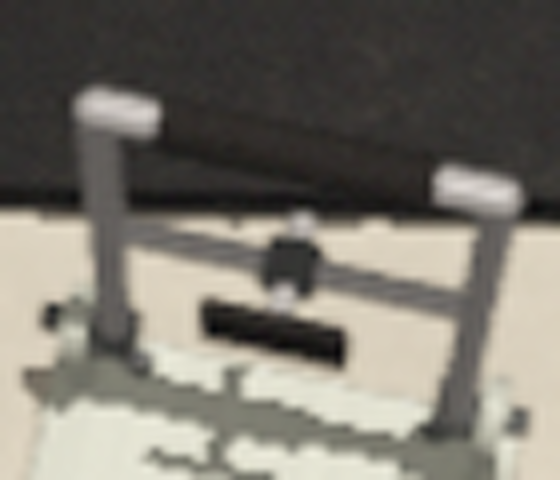

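Run:
```python
from h import *
t=cam("top");s=cam("side")
f=lambda x,y,ox,oy:(ox+(x+.5)/8-.5,oy+(y+.5)/8-.5)
r=tri(t,[f(160,120,290,130),f(436,182,290,130)],s,[f(220,170,340,140),f(296,238,340,140)]); print(r.round(4)); print("mid",r.mean(0).round(4),"len",np.linalg.norm(r[0,:3]-r[1,:3]).round(4))
print(proj(t,[[.5878,-.1802,.224]]),proj(s,[[.5878,-.1802,.224]]), f(298,151,290,130), f(258,204,340,140))
```

```text
[[ 5.946e-01 -1.436e-01  2.257e-01  2.000e-04]
 [ 5.825e-01 -2.173e-01  2.274e-01  1.100e-03]]
mid [ 0.5885 -0.1805  0.2266  0.0007] len 0.0746
[[326.53064845 149.28215501]] [[371.3661949  166.02938356]] (326.8125, 148.4375) (371.8125, 165.0625)
```

```bash
python3 -m creep '[45,0,0.5,0,0,0,0, 45,0,0.8,0,0,0,0, 45,0,0.9,0,0,0,0, 45,0,0.9,0,0,0,0, 45,0,0.6,0,0,0,0, 45,0,0.3,0,0,0,0, 45,0,0,0,0,0,0, 45,0,0,0,0,0,0]';python3 - <<'E'
from h import *
plan(.588,-.1802,.177,81.8)
s=cam("side"); zoom(s,(330,110,420,200),8,"s23z")
E
```

```text
time: 20.47
eef_pos: [0.5874, -0.18, 0.2461]
ee_rot: [-3.139, -0.0, 1.428]
ft_force: [0.4, 0.1, -0.2]
opening: 0.0385
turn rotvec tool [-0.0022 -0.0003  0.0002]
pos [ 0.5874 -0.18    0.2461] rot [-1.7987e+02 -1.0000e-02  8.1810e+01] dworld [ 0.0006 -0.0002 -0.0691] shift units (in final frame) [-0.005  0.025  2.763] t 20.4667 F [ 0.4   0.1  -0.17] open 0.0385
```

View pics/s23z.png

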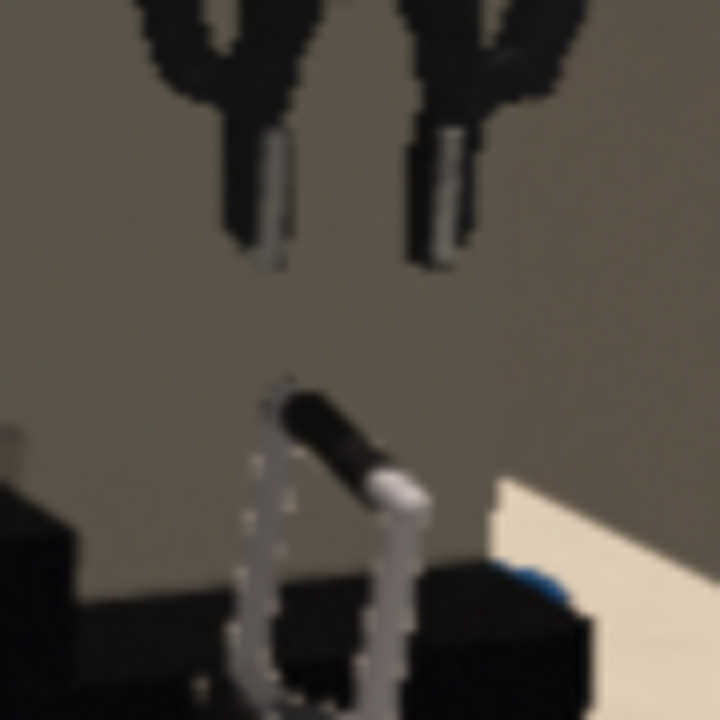

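Aligned over the bar; descend and grip.

```bash
python3 -m creep '[45,0,0.02,0.5,0,0,0, 45,0,0,0.7,0,0,0, 45,0,0,0.7,0,0,0, 45,0,0,0.5,0,0,0, 45,0,0,0.3,0,0,0, 45,0,0,0.06,0,0,0, 45,0,0,0,0,0,0, 45,0,0,0,0,0,0]';python3 - <<'E'
from h import *
plan(.588,-.1802,.177,81.8)
s=cam("side"); zoom(s,(330,110,420,200),8,"s24z")
E
```

```text
time: 21.18
eef_pos: [0.5889, -0.1803, 0.1791]
ee_rot: [3.141, 0.0, 1.428]
ft_force: [0.7, 0.6, -0.1]
opening: 0.0384
turn rotvec tool [0.0011 0.0001 0.    ]
pos [ 0.5889 -0.1803  0.1791] rot [1.7994e+02 1.0000e-02 8.1800e+01] dworld [-0.0009  0.0001 -0.0021] shift units (in final frame) [-0.    -0.038  0.085] t 21.1833 F [ 0.74  0.58 -0.07] open 0.0384
```

View pics/s24z.png

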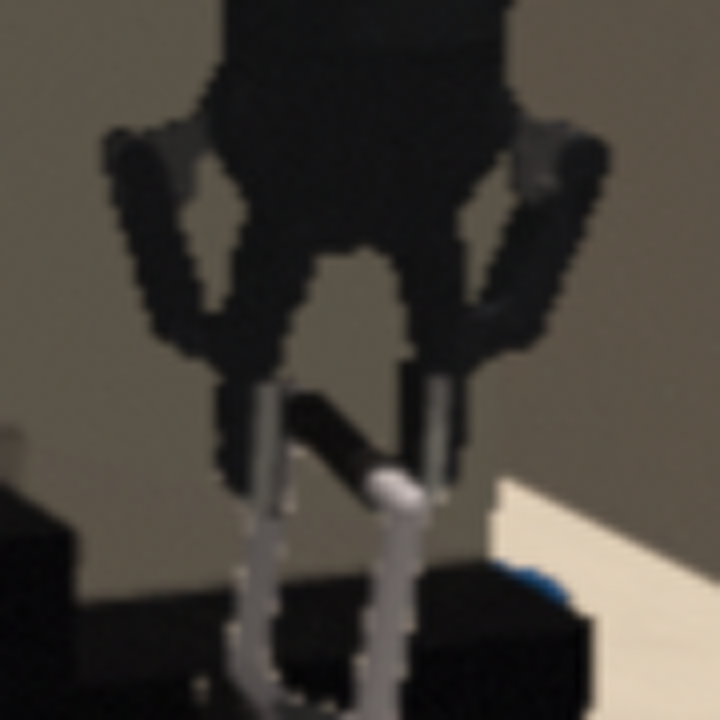

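```bash
python3 -m creep '[30,0,-0.03,0,0,0,0, 15,0,0,0,0,0,0, 8,0,0,0,0,0,0, 8,0,0,0,0,0,0, 8,0,0,0,0,0,0, 8,0,0,0,0,0,0]' 50;python3 - <<'E'
from h import *
plan(.588,-.1802,.177,81.8)
s=cam("side"); zoom(s,(330,110,420,200),8,"s25z")
# arc in tool frame: press x -> tool y, z down -> tool z
th=np.arange(0,1.661,.083); th=np.r_[th[:-1],1.66]
a=np.radians(95)-th; x=.165*np.cos(a); z=.165*np.sin(a)
# angle measured: at rest bar at +x lean: pos = 85 + 165*sin(5-..)
ph=np.radians(5)-th; X=.165*np.sin(ph); Z=.165*np.cos(ph)
for i in range(1,len(th)): print(round(th[i],3),round((X[i]-X[i-1])/.025,3),round(-(Z[i]-Z[i-1])/.025,3), "world z bar",round(.06+Z[i],4))
E
```

```text
time: 21.73
eef_pos: [0.5888, -0.1803, 0.179]
ee_rot: [3.14, 0.0, 1.428]
ft_force: [0.8, -0.6, 5.8]
opening: 0.0135
turn rotvec tool [0.0019 0.0001 0.0001]
pos [ 0.5888 -0.1803  0.179 ] rot [1.7989e+02 1.0000e-02 8.1800e+01] dworld [-0.0008  0.0001 -0.002 ] shift units (in final frame) [-0.002 -0.033  0.082] t 21.7333 F [ 0.8  -0.59  5.8 ] open 0.0135
0.083 -0.547 -0.025 world z bar 0.225
0.166 -0.547 0.02 world z bar 0.2245
0.249 -0.544 0.066 world z bar 0.2228
0.332 -0.536 0.111 world z bar 0.2201
0.415 -0.525 0.155 world z bar 0.2162
0.498 -0.511 0.198 world z bar 0.2113
0.581 -0.493 0.239 world z bar 0.2053
0.664 -0.471 0.279 world z bar 0.1983
0.747 -0.446 0.317 world z bar 0.1904
0.83 -0.418 0.353 world z bar 0.1815
0.913 -0.388 0.387 world z bar 0.1719
0.996 -0.354 0.418 world z bar 0.1614
1.079 -0.318 0.446 world z bar 0.1503
1.162 -0.28 0.47 world z bar 0.1385
1.245 -0.24 0.492 world z bar 0.1262
1.328 -0.199 0.51 world z bar 0.1135
1.411 -0.156 0.525 world z bar 0.1004
1.494 -0.112 0.536 world z bar 0.0869
1.577 -0.067 0.544 world z bar 0.0734
1.66 -0.022 0.547 world z bar 0.0597
```

View pics/s25z.png

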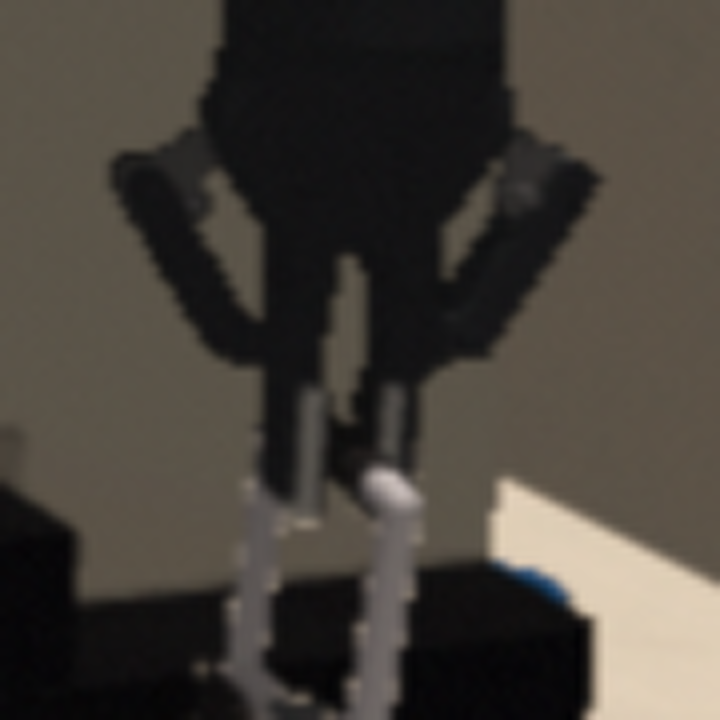

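```bash
python3 -m creep '[8,0,-0.547,-0.025,0,0,0, 8,0,-0.547,0.02,0,0,0, 8,0,-0.544,0.066,0,0,0, 8,0,-0.536,0.111,0,0,0, 8,0,-0.525,0.155,0,0,0, 8,0,-0.511,0.198,0,0,0, 8,0,0,0,0,0,0]';python3 - <<'E'
from h import *
plan(.4102,-.1546,.015,81.8)
s=cam("side"); zoom(s,(280,130,400,270),5,"s26z")
E
```

```text
time: 22.37
eef_pos: [0.5071, -0.1683, 0.1654]
ee_rot: [-3.141, -0.0, 1.428]
ft_force: [-1.7, 1.0, 9.8]
opening: 0.0132
turn rotvec tool [-0.0001 -0.      0.0001]
pos [ 0.5071 -0.1683  0.1654] rot [-179.99   -0.     81.8 ] dworld [-0.0969  0.0137 -0.1504] shift units (in final frame) [-0.011 -3.915  6.015] t 22.3667 F [-1.66  1.05  9.81] open 0.0132
```

View pics/s26z.png

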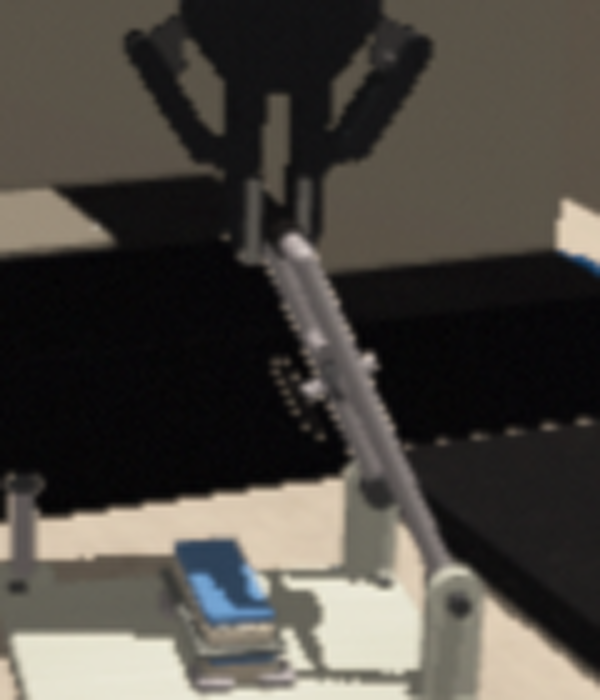

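```bash
python3 -m creep '[8,0,-0.493,0.239,0,0,0, 8,0,-0.471,0.279,0,0,0, 8,0,-0.446,0.317,0,0,0, 8,0,-0.418,0.353,0,0,0, 8,0,-0.388,0.387,0,0,0, 8,0,-0.354,0.418,0,0,0, 8,0,-0.318,0.446,0,0,0, 8,0,0,0,0,0,0]' 60;python3 - <<'E'
from h import *
plan(.4102,-.1546,.015,81.8)
E
python3 -m creep '[8,0,-0.28,0.47,0,0,0, 8,0,-0.24,0.492,0,0,0, 8,0,-0.199,0.51,0,0,0, 8,0,-0.156,0.525,0,0,0, 8,0,-0.112,0.53,0,0,0, 8,0,0,0,0,0,0, 8,0,0,0,0,0,0]';python3 - <<'E'
from h import *
plan(.4102,-.1546,.015,81.8)
s=cam("side","s27"); zoom(s,(260,160,390,290),6,"s27z")
E
```

```text
time: 23.08
eef_pos: [0.4384, -0.1582, 0.1033]
ee_rot: [3.139, -0.001, 1.428]
ft_force: [6.2, 0.8, -0.9]
opening: 0.0132
turn rotvec tool [ 0.0026 -0.0006  0.0006]
pos [ 0.4384 -0.1582  0.1033] rot [ 1.7985e+02 -4.0000e-02  8.1830e+01] dworld [-0.0282  0.0036 -0.0883] shift units (in final frame) [-0.018 -1.138  3.532] t 23.0833 F [ 6.18  0.78 -0.94] open 0.0132
time: 23.67
eef_pos: [0.415, -0.1548, 0.0408]
ee_rot: [3.139, -0.0, 1.429]
ft_force: [4.7, 1.5, 3.8]
opening: 0.0133
turn rotvec tool [ 0.0027 -0.0005  0.0008]
pos [ 0.415  -0.1548  0.0408] rot [ 1.7985e+02 -3.0000e-02  8.1850e+01] dworld [-0.0048  0.0002 -0.0258] shift units (in final frame) [-0.021 -0.193  1.033] t 23.6667 F [4.73 1.46 3.77] open 0.0133
```

View pics/s27z.png

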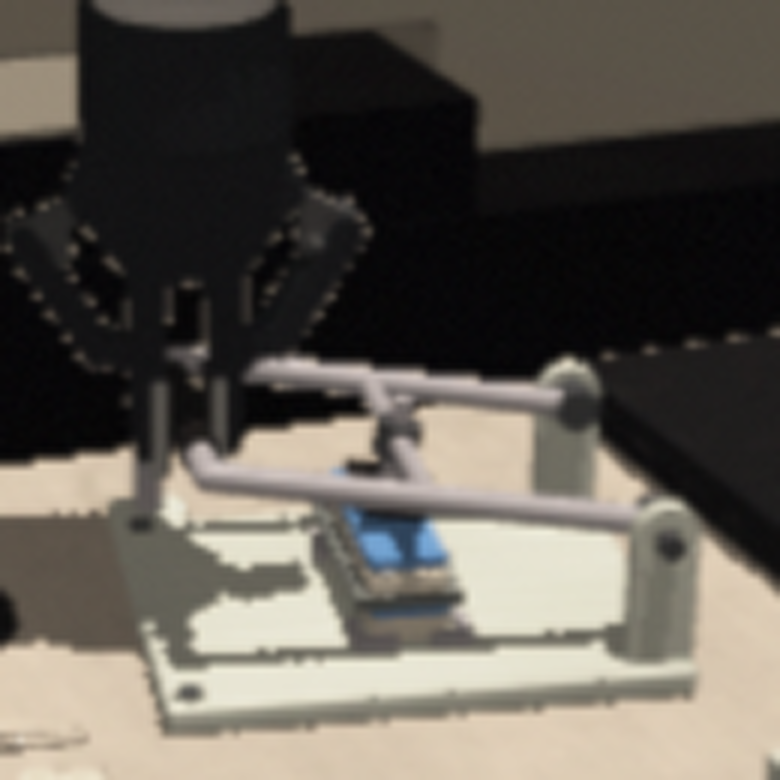

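```bash
python3 -m creep '[8,0,-0.045,0.27,0,0,0, 8,0,-0.025,0.27,0,0,0, 8,0,-0.02,0.25,0,0,0, 8,0,-0.005,0.2,0,0,0, 8,0,0,0,0,0,0, 8,0,0,0,0,0,0, 8,0,0,0,0,0,0]';python3 - <<'E'
from h import *
plan(.4102,-.1546,.015,81.8)
s=cam("side","s28"); zoom(s,(260,160,390,290),6,"s28z")
E
```

```text
time: 24.3
eef_pos: [0.4126, -0.1545, 0.0167]
ee_rot: [3.138, -0.0, 1.428]
ft_force: [4.7, 1.9, 4.7]
opening: 0.0127
turn rotvec tool [ 0.0032 -0.0003  0.0007]
pos [ 0.4126 -0.1545  0.0167] rot [ 1.7982e+02 -2.0000e-02  8.1840e+01] dworld [-0.0024 -0.0001 -0.0017] shift units (in final frame) [-0.02  -0.096  0.067] t 24.3 F [4.74 1.88 4.67] open 0.0127
```

View pics/s28z.png

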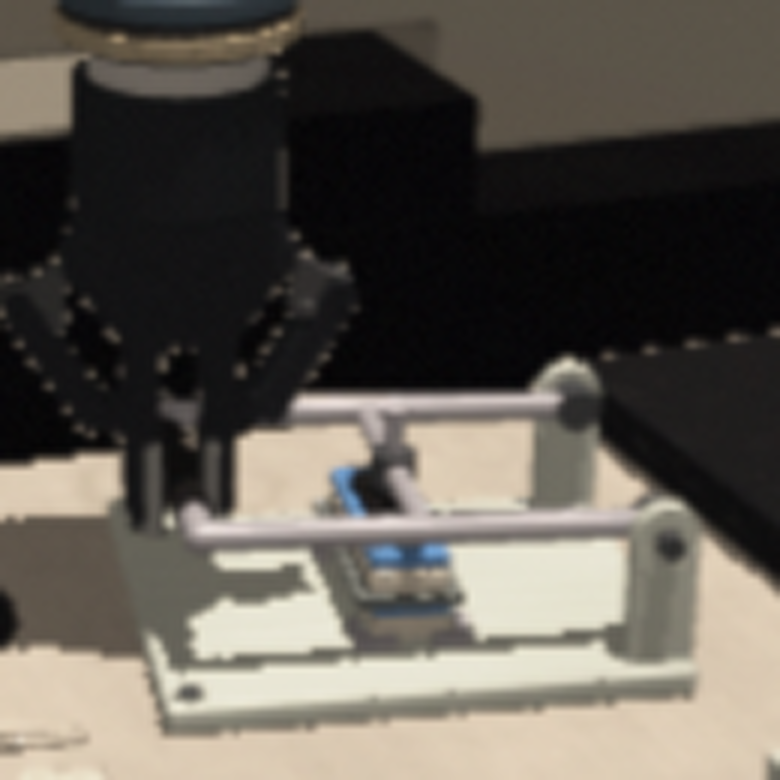

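Run:
```python
from h import *
s=cam("side","s29"); t=cam("top","t29")
c,sn=np.cos(np.radians(-8.2)),np.sin(np.radians(-8.2))
W=lambda x,y,z:[.4894+c*x-sn*y,-.166+sn*x+c*y,z]
for z in(.056,.06,.064,.068):
    p=proj(s,[W(-.08+0,-.055,z),W(-.06,-.055,z*.879+.06*.121),W(.07,-.055,.06+(z-.06)*.09),W(-.06,.055,z*.879+.06*.121),W(.07,.055,.06+(z-.06)*.09),W(-.08,.088,.06)])
    print(z,((p-[270,200])*7).round(0).tolist())
zoom(s,(270,200,380,280),7,"s29z")
zoom(t,(260,130,430,310),4,"t29z")
```

```text
0.056 [[153.0, 375.0], [219.0, 369.0], [639.0, 332.0], [165.0, 225.0], [548.0, 194.0], [92.0, 181.0]]
0.06 [[153.0, 363.0], [219.0, 359.0], [639.0, 331.0], [165.0, 215.0], [548.0, 193.0], [92.0, 181.0]]
0.064 [[153.0, 351.0], [220.0, 348.0], [639.0, 330.0], [165.0, 206.0], [548.0, 192.0], [92.0, 181.0]]
0.068 [[153.0, 339.0], [220.0, 337.0], [639.0, 329.0], [165.0, 196.0], [548.0, 191.0], [92.0, 181.0]]
```

View pics/s29z.png

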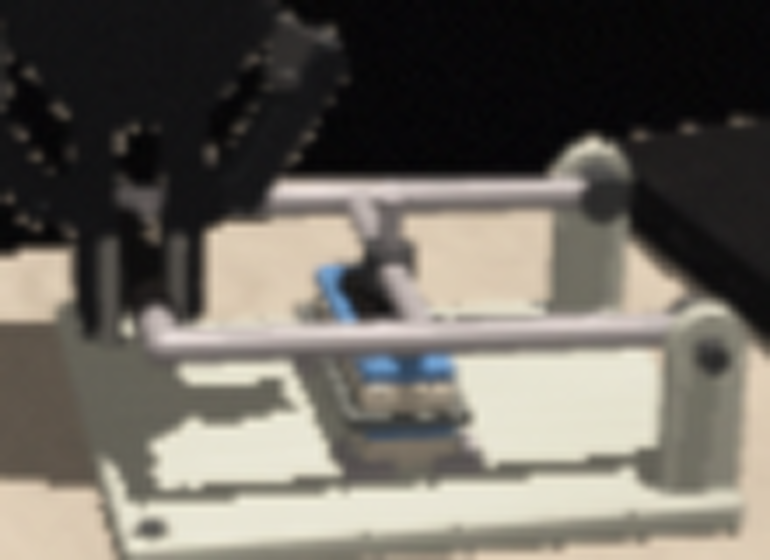

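View pics/t29z.png

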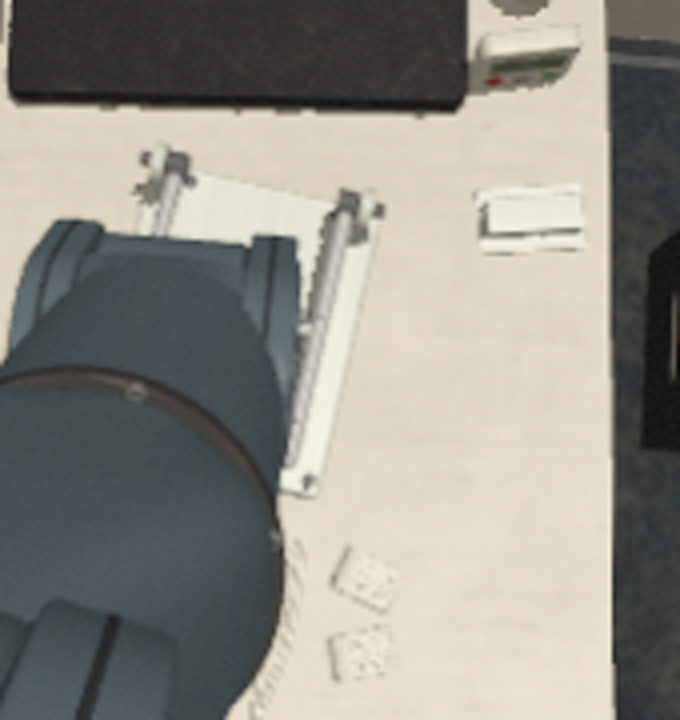

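```bash
cat > tube.py <<'E'
from h import *
def meas(s):
    g=cv2.cvtColor(s["frame"],cv2.COLOR_RGB2HSV).astype(float); f=s["frame"].astype(int)
    # tube: pinkish grey: R-B small, and G<=B approx
    m=((f[:,:,2]-f[:,:,1])>-3)&(f.max(2)>90)&(f.max(2)-f.min(2)<40)
    c,sn=np.cos(np.radians(-8.2)),np.sin(np.radians(-8.2))
    W=lambda x,y,z:[.4894+c*x-sn*y,-.166+sn*x+c*y,z]
    for nm,y,x0,x1,rows in(("near",-.055,296,362,(238,258)),("far",.055,312,350,(220,235))):
        xs=[];ys=[]
        for x in range(x0,x1):
            r=[q for q in range(*rows) if m[q,x]]
            if 2<=len(r)<=7: xs.append(x);ys.append(np.mean(r))
        k=np.polyfit(xs,ys,1); k=np.polyfit(np.array(xs)[abs(np.polyval(k,xs)-ys)<.8],np.array(ys)[abs(np.polyval(k,xs)-ys)<.8],1)
        out=[]
        for z in np.arange(.05,.075,.001):
            p=proj(s,[W(-.08,y,z),W(.085,y,.06)]); out.append((p[1,1]-p[0,1])/(p[1,0]-p[0,0]))
        print(nm,len(xs),"slope",k[0].round(4),"bar z",np.interp(k[0],out,np.arange(.05,.075,.001)).round(4),"rms",np.std(np.polyval(k,xs)-ys).round(2), "abs row at mid obs",np.polyval(k,(x0+x1)/2).round(2))
E
python3 - <<'E'
from tube import *
meas(cam("side")); print(sensors.sense()['eef_pos'])
E
```

```text
near 24 slope 0.0117 bar z 0.0736 rms 2.73 abs row at mid obs 248.37
far 11 slope -0.1746 bar z 0.05 rms 0.83 abs row at mid obs 228.06
[ 0.41266827 -0.15445975  0.01677304]
```

Run:
```python
from tube import *
s=cam("side");f=s["frame"]
for x in (300,315,345): print(x,[f[q,x].tolist() for q in range(241,254)])
for x in (320,345): print(x,[f[q,x].tolist() for q in range(220,234)])
```

```text
300 [[214, 197, 174], [216, 199, 175], [214, 197, 174], [211, 194, 171], [210, 195, 174], [209, 201, 186], [208, 198, 193], [217, 205, 201], [164, 154, 152], [120, 113, 110], [137, 132, 122], [211, 206, 188], [228, 226, 206]]
315 [[158, 151, 142], [138, 130, 119], [128, 121, 107], [101, 96, 87], [116, 110, 103], [186, 177, 172], [221, 210, 206], [180, 170, 167], [138, 130, 127], [98, 93, 90], [93, 89, 84], [92, 88, 81], [95, 92, 84]]
345 [[218, 201, 177], [215, 201, 178], [211, 203, 184], [217, 212, 194], [184, 176, 168], [214, 204, 199], [176, 167, 163], [137, 128, 126], [122, 116, 111], [183, 177, 164], [228, 225, 207], [232, 229, 211], [231, 229, 211]]
320 [[10, 8, 8], [6, 6, 7], [9, 6, 8], [8, 7, 8], [23, 21, 20], [98, 91, 86], [200, 188, 180], [209, 198, 193], [181, 169, 166], [162, 151, 149], [148, 138, 133], [157, 145, 135], [165, 151, 138], [199, 183, 162]]
345 [[8, 7, 9], [7, 7, 9], [9, 7, 10], [6, 6, 7], [25, 22, 23], [107, 100, 98], [202, 191, 188], [170, 160, 156], [128, 120, 117], [126, 116, 108], [192, 176, 156], [218, 200, 177], [218, 200, 178], [217, 199, 176]]
```

```bash
python3 - <<'E'
s=open('tube.py').read()
i=s.index("    m=("); j=s.index("\n",i)
s=s[:i]+"    m=((f[:,:,1]-f[:,:,2])<=7)&(f[:,:,0]>88)&(f[:,:,0]-f[:,:,1]>=5)"+s[j:]
open('tube.py','w').write(s)
E
python3 - <<'E'
from tube import *
for i in range(3): meas(cam("side"))
E
```

```text
near 60 slope -0.0333 bar z 0.0658 rms 0.6 abs row at mid obs 247.59
far 32 slope -0.0114 bar z 0.068 rms 0.32 abs row at mid obs 226.99
near 61 slope -0.0339 bar z 0.0657 rms 0.61 abs row at mid obs 247.61
far 32 slope -0.0135 bar z 0.0676 rms 0.35 abs row at mid obs 227.04
near 61 slope -0.0338 bar z 0.0657 rms 0.62 abs row at mid obs 247.59
far 32 slope -0.0105 bar z 0.0681 rms 0.31 abs row at mid obs 227.02
```

Run:
```python
from tube import *
s=cam("side"); f=s["frame"].astype(int)
c,sn=np.cos(np.radians(-8.2)),np.sin(np.radians(-8.2))
W=lambda x,y,z:[.4894+c*x-sn*y,-.166+sn*x+c*y,z]
zoom(s,(280,255,380,285),8,"pe")
p=proj(s,[W(-.08,-.078,.012),W(.08,-.078,.012)]); print(p.round(2).tolist(),"pred slope",(p[1,1]-p[0,1])/(p[1,0]-p[0,0]))
p=proj(s,[W(-.06,-.078,0),W(.09,-.078,0)]); print(p.round(2).tolist(),"bottom pred slope",(p[1,1]-p[0,1])/(p[1,0]-p[0,0]))
# top edge: strongest luminance drop per column (bright plate top -> darker side)
L=f.sum(2); xs=[];ys=[]
for x in range(298,372):
    p0=276-(x-298)*.09; rows=np.arange(int(p0)-7,int(p0)+5); d=L[rows+1,x]-L[rows,x]
    k=np.argmin(d); xs.append(x)
    w=np.clip(-d[max(0,k-1):k+2],0,None); ys.append((rows[max(0,k-1):k+2]*w).sum()/max(w.sum(),1)+.5)
xs=np.array(xs);ys=np.array(ys);ok=np.ones(len(xs),bool)
for _ in range(5): k=np.polyfit(xs[ok],ys[ok],1); ok=abs(np.polyval(k,xs)-ys)<.7
print("obs slope",k,ok.sum(), np.polyval(k,[300,370]))
```

```text
[[293.41, 277.56], [367.53, 271.85]] pred slope -0.07703984648030807
[[302.87, 281.93], [371.67, 276.47]] bottom pred slope -0.07933703614323799Traceback (most recent call last):
  File "<stdin>", line 15, in <module>
    raise TypeError("expected non-empty vector for x")
TypeError: expected non-empty vector for x
```

View pics/pe.png

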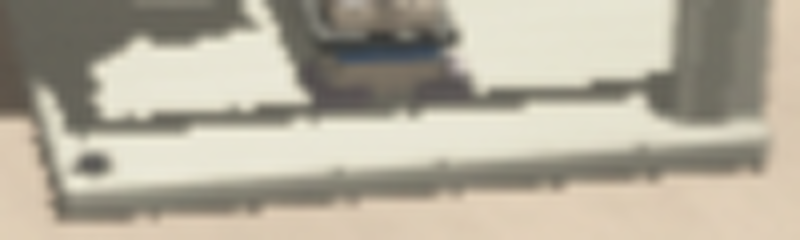

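```bash
python3 -m creep '[8,0,0,0.1,0,0,0, 8,0,0,0.08,0,0,0, 8,0,0,0,0,0,0, 8,0,0,0,0,0,0, 8,0,0,0,0,0,0]';python3 - <<'E'
from tube import *
plan(.4102,-.1546,.0125,81.8)
for i in range(2): meas(cam("side"))
s=cam("side"); zoom(s,(260,190,370,270),7,"s30z")
E
```

```text
time: 25.17
eef_pos: [0.4126, -0.1545, 0.0123]
ee_rot: [3.138, -0.0, 1.428]
ft_force: [4.5, 2.4, 7.5]
opening: 0.0132
turn rotvec tool [ 0.0034 -0.0003  0.0008]
pos [ 0.4126 -0.1545  0.0123] rot [ 1.798e+02 -1.000e-02  8.184e+01] dworld [-0.0024 -0.0001  0.0002] shift units (in final frame) [-0.02  -0.096 -0.006] t 25.1667 F [4.52 2.41 7.46] open 0.0132
near 60 slope -0.0586 bar z 0.0614 rms 0.54 abs row at mid obs 248.53
far 32 slope -0.0457 bar z 0.0621 rms 0.26 abs row at mid obs 227.6
near 61 slope -0.0563 bar z 0.0618 rms 0.58 abs row at mid obs 248.54
far 32 slope -0.0411 bar z 0.0629 rms 0.22 abs row at mid obs 227.56
```

View pics/s30z.png

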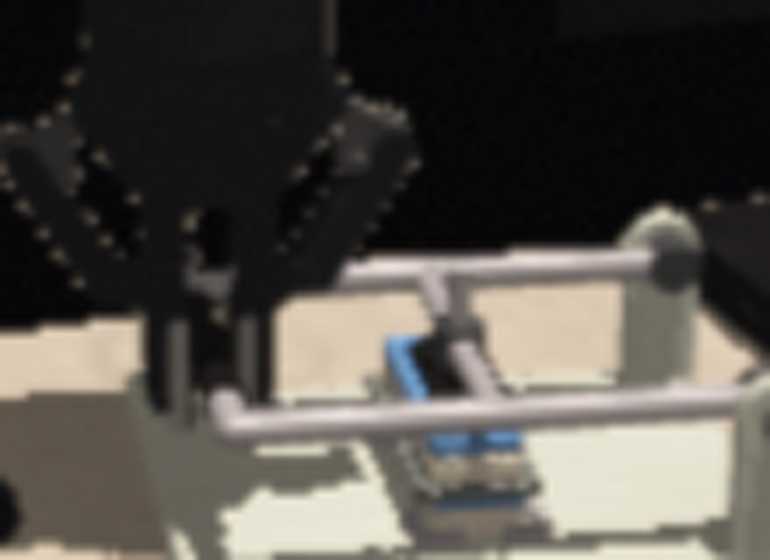

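Run:
```python
from tube import *
t=cam("top"); s=cam("side")
f=t["frame"].astype(int); m=((f[:,:,1]-f[:,:,2])<=7)&(f[:,:,0]>100)&(f[:,:,0]-f[:,:,1]>=4)
xs=[];ys=[]
for y in range(190,243):
    r=[x for x in range(328,352) if m[y,x]]
    if 2<=len(r)<=8: ys.append(y); xs.append(np.mean(r))
xs=np.array(xs);ys=np.array(ys,float);ok=np.ones(len(xs),bool)
for _ in range(5): k=np.polyfit(ys[ok],xs[ok],1); ok=abs(np.polyval(k,ys)-xs)<.8
print("top line",k,ok.sum(),len(xs))
def norm(c,p,q): o,d=ray(c,[p,q]); n=np.cross(d[0],d[1]); return n/np.linalg.norm(n),o
n1,o1=norm(t,(np.polyval(k,190),190),(np.polyval(k,240),240))
f=s["frame"].astype(int); m=((f[:,:,1]-f[:,:,2])<=7)&(f[:,:,0]>88)&(f[:,:,0]-f[:,:,1]>=5)
xs=[];ys=[]
for x in range(296,362):
    r=[q for q in range(238,258) if m[q,x]]
    if 2<=len(r)<=7: xs.append(x);ys.append(np.mean(r))
xs=np.array(xs,float);ys=np.array(ys);ok=np.ones(len(xs),bool)
for _ in range(5): k=np.polyfit(xs[ok],ys[ok],1); ok=abs(np.polyval(k,xs)-ys)<.8
print("side",k,ok.sum())
n2,o2=norm(s,(296,np.polyval(k,296)),(360,np.polyval(k,360)))
d=np.cross(n1,n2); d/=np.linalg.norm(d); d*=np.sign(d[0])
print("dir",d,"yaw",np.degrees(np.arctan2(d[1],d[0])),"rise hinge-bar over 165mm",d[2]*.165)
A=np.array([n1,n2,[1,0,0]])
for x in(.42,.57): print(np.linalg.solve(A,[n1@o1,n2@o2,x]).round(4))
```

```text
top line [-2.22705747e-01  3.86217891e+02] 50 53
side [-5.76189838e-02  2.67515702e+02] 57
dir [ 0.99027997 -0.13865685 -0.01094825] yaw -7.970612352879673 rise hinge-bar over 165mm -0.0018064614925890864
[ 0.42   -0.2112  0.0623]
[ 0.57   -0.2322  0.0607]
```

```bash
python3 -m creep '[8,0,0,0.04,0,0,0, 8,0,0,0,0,0,0, 8,0,0,0,0,0,0, 8,0,0,0,0,0,0, 8,0,0,0,0,0,0]';python3 - <<'E'
from tube import *
plan(.4102,-.1546,.0125,81.8)
for i in range(2): meas(cam("side"))
s=cam("side","s31"); t=cam("top"); zoom(t,(260,130,430,310),4,"t31z")
E
```

```text
time: 25.83
eef_pos: [0.4126, -0.1545, 0.0114]
ee_rot: [3.138, -0.0, 1.428]
ft_force: [3.4, 2.5, 7.5]
opening: 0.0131
turn rotvec tool [ 0.0035 -0.0002  0.0008]
pos [ 0.4126 -0.1545  0.0114] rot [ 1.798e+02 -1.000e-02  8.184e+01] dworld [-0.0024 -0.0001  0.0011] shift units (in final frame) [-0.02  -0.095 -0.044] t 25.8333 F [3.43 2.53 7.48] open 0.0131
near 61 slope -0.0588 bar z 0.0613 rms 0.57 abs row at mid obs 248.65
far 32 slope -0.0584 bar z 0.0599 rms 0.26 abs row at mid obs 227.79
near 60 slope -0.0589 bar z 0.0613 rms 0.53 abs row at mid obs 248.63
far 32 slope -0.0534 bar z 0.0607 rms 0.24 abs row at mid obs 227.77
```

View pics/s31.png

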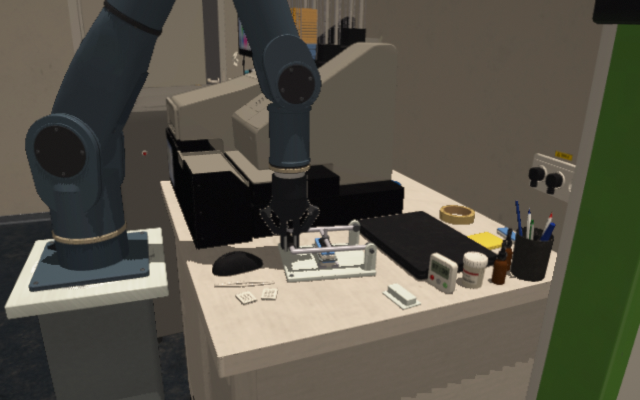

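The bar is at about 60–61 mm, the pack is squeezed and square, and the bystanders look untouched, so I'm handing in.

Run:
```python
from bench import env
print(env.sign_off())
```

```text
the job is handed in; nothing more can be done
None
```

I laid the separator sheet on the mailer in the nest, set the second mailer on the sheet and let go of both. I then gripped the bail's bar, swung it down to level and handed in while still holding it, at about 26 s of the 64 s allowed.

**Last checks**
- **Bar height:** the side tubes in the side view put it at 60–61 mm, against 60 mm for the gauge post. Triangulating just before the last 1 mm step gave about 62 mm.
- **Force:** the wrist read about 7.5 N upward in the final hold, a little over the stated 5–6 N. The highest reading I saw was 28 N, when the sheet touched down.
- **Pack:** the side view showed the sheet and upper mailer sitting square on the lower one before pressing. Both touched down at the expected heights.
- **Bystanders:** the timer and cassettes look unmoved in the last picture; I did not measure them again.

**What disagreed**
- **Finger length:** the finger tips sat about 28 mm higher than the reported tool position implied. I found this in the pictures before the first grasp and corrected for it throughout.
- **Bar height by arm position:** the arm's own position readings put the bar at about 57–59 mm, 2–4 mm lower than the cameras. I followed the cameras.
- **Gauge post:** a finger hid its top at the end, so I could not compare the bar with it directly.
- **Camera offset:** the side camera placed things 2–5 mm off the top camera along y, so I placed the pack using the top camera.

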